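Load, clamp and swing home the pastry counter's tag rail

ROBOT

A 7-joint arm with a two-finger parallel gripper is mounted at the origin on the work surface. World frame = base frame: x ahead of the robot, y to its left, z up, the work surface at z = 0. Lengths are in m, angles in rad, forces in N, time in s.
With the tool pointing down it reaches from about 0.425 to 0.875 m from the base axis. Payload 8.4 kg.
Tool frame: the origin (TCP) lies midway between the tips of the shut fingers; the grasp point (between the pads) lies 19 mm behind it; z points along the fingers, y is the direction in which the jaws open and shut (so a half turn about z gives the same grasp; the last joint's range is limited). The gripper opens to 87 mm and grips with 3 to 60 N. Pads are 19 mm wide; open, the fingers measure 117 mm over their backs; the gripper's body (75 mm by 190 mm) begins 51 mm behind the grasp point.
Start: joints at [-1.323, 0.333, 0.04, 1.465, -0.013, 1.343, -0.059], TCP at [0.221, 0.611, 0.194] pointing down, gripper open.
Joint ranges: [-2.58, 2.58], [-0.38, 2.09], [-1.3, 1.39], [0.25, 2.4], [-1.5, 4.64], [0.08, 2.09], [-2.65, 2.65]. Speed limits (rad/s): [2.22, 2.22, 2.79, 2.79, 3.14, 3.14, 3.14].

INTERFACE

Orientations are given as a rotation vector (axis times angle).
In Python, from rig import manip, optics, order gives the robot as it stands. The module is installed in compiled form; this text tells all that it offers.
- The arm moves only by the tool carry_out, never from a script. Its argument "steps" is a list of rows, each a list of 2 entries, a list of its own where there are three numbers: the shift along the tool's x, y, z in mm, then the turn about the tool's z in rad. In form: [[[x, y, z], twist], ...]. A call has exactly 8 rows; each row shifts and turns the commanded pose from where the row before left it, along the tool's axes as they then stand; what a row does not reach is not made up. A row lasts 1/10 s, in which the tool goes at most 50 mm and 8.59 degrees, less where a joint would pass 70% of its speed; a pose out of reach is approached as far as the arm can. A call is refused whole if a number of a shift passes 50 or a number of a turn 0.15, either way. A call with a gripper value outside its range is refused whole. "claw" is the gripper command: -1 is shut, 1 is fully open, values between are in proportion, set as the call begins (left out, the last holds). The fingers move at their own pace and stop on an object; "force" is the grip in N (left out, the last holds). Time passes only in rows, so rows that do not move let the fingers close, or fill a call up. It gives the time, the measured TCP pose, the force and the opening at its end, in the units of the state.
- manip.sense(): the state, without advancing time (a new reading comes with each control period).
- optics.snapshot(name): name is "scene" or "top"; returns (picture, depth): 480x640x3 uint8, red, green, blue; 480x640 float32, m along the optical axis (not along the pixel's ray), 0 where there is no reading.
- optics.camera_model(name): a dict with "camera_matrix" (3x3 intrinsics, pixels), "R" (3x3) and "t" (3): a world point X has camera coordinates R X + t. Camera axes: x right, y down, z forward; pixel columns grow to the right and rows downward; lengths in m; the calibration is good to about 2 mm. A picture is of the moment at which its call begins. camera_model takes no time and is no camera call.
- order.job_done(): hands the job in, once; it reports no verdict.
The state is a dict: "clock": time; "qpos": joint angles; "joint_velocities": joint speeds; "joint_efforts": joint torques, N m; "position": TCP position; "orientation": TCP orientation; "contact_force": force on the tool from outside, world axes, zero at the start; "moment": the same for the moment, N m; "gripper_width": opening from 0.0 (shut) to 1.0 (fully open).
Only numpy, scipy, OpenCV 4.12 (cv2) and the standard library are available. Lean on these libraries where they do the work, as an engineer would, in place of code of your own. Each camera call takes 0.05 s, during which the arm holds its last target.

TASK

Set up the price tags for the pastry counter: with the rail still swung out, roll the small thumbwheel at the rail's pivot end with a fingertip until the channel is fully open, and stand every loose price tag on the counter upright in the channel, feet down on its floor. Then roll the wheel back until the jaw clamps the tags snugly, and only then push the rail by its free end round to its home stop in front of the pastries. Leave the other things on the counter where they are.

Things in the scene. Friction and masses are not known exactly. Their poses are not given: they have to be found in the camera images.
- tag0: loose free-standing blank price tag, about 100 g: heavy wooden foot block 32 mm thick (own x) x 44 mm wide (own y) x 22 mm high (it fits the channel only lengthways), and on it a charcoal upright panel 8 mm thick (own x) x 44 mm wide (own y) from height 22 to 68 mm, centred over the foot. Best pinched across the 8 mm panel. Origin: centre of the underside, z up. May be absent.
- tag1: loose free-standing blank price tag, about 100 g: heavy wooden foot block 32 mm thick (own x) x 44 mm wide (own y) x 22 mm high (it fits the channel only lengthways), and on it a dark green upright panel 8 mm thick (own x) x 44 mm wide (own y) from height 22 to 68 mm, centred over the foot. Best pinched across the 8 mm panel. Origin: centre of the underside, z up. May be absent.
- tag2: loose free-standing blank price tag, about 100 g: heavy wooden foot block 32 mm thick (own x) x 44 mm wide (own y) x 22 mm high (it fits the channel only lengthways), and on it a cream upright panel 8 mm thick (own x) x 44 mm wide (own y) from height 22 to 68 mm, centred over the foot. Best pinched across the 8 mm panel. Origin: centre of the underside, z up. May be absent.
- tag3: loose free-standing blank price tag, about 100 g: heavy wooden foot block 32 mm thick (own x) x 44 mm wide (own y) x 22 mm high (it fits the channel only lengthways), and on it a red-brown upright panel 8 mm thick (own x) x 44 mm wide (own y) from height 22 to 68 mm, centred over the foot. Best pinched across the 8 mm panel. Origin: centre of the underside, z up. May be absent.
- rail_frame (a point): pivot of the wooden tag rail, on its vertical axis at table height. Axes turn with the rail: x along it from pivot to free end, z up, y from the jaw side to the fixed wall side (away from the robot when home). The rail reaches from x = -25 to 380 mm, 58 mm wide. A black stop block stands on the counter behind its home place near x = 370 mm. Its channel, wheel and tab are given below in this frame.
- channel (a point): middle of the tag channel's floor (rail frame x 220, y 0, z 12 mm; same axes). The channel runs from x = 105 to 335 mm between end walls, with nothing between. Fixed wall: inner face y = +16, outer y = +24 mm. Opposite, an aluminium jaw as long as the channel: inner face at y = -13.5 mm when the wheel reads 0, and 1 mm further to -y per rad. Walls and jaw reach z = 30 mm.
- wheel_top (a point): top of the thumbwheel at rest (rail frame x 60, y 0, z 50 mm; same axes). Black rubber disc, 32 mm across, 12 mm wide, axle level and across the rail; only its top 6 mm stand out of a grey housing (44 mm high, x 26 to 94, y -22 to +22 mm). It does not give under pressing; a press of 3 to 10 N is enough to drag it round.
- tab (a point): middle of the top of the upright wooden push tab at the rail's free end (rail frame x 372, y 0, z 62 mm; same axes). The tab measures 12 mm (x) by 50 mm (y) and rises from the rail's floor at z = 12 mm.
- wheel (a joint): turn of the thumbwheel, rad, 0 to 8; stays where left (25 mN m friction). Dragging its top towards the rail's free end (+x) raises it and opens the channel, towards the pivot closes it; 16 mm of dragging is 1 rad. Channel width = 29.5 mm + 1 mm per rad: 37.5 mm at 8 (fully open); a 32 mm tag foot is touched by the jaw at 2.5.
- rail (a joint): swing of the rail, rad: 0 = home against its stop, larger = swung out towards the robot (up to 0.62). Stiff pivot, 0.6 N m of friction; stays where left.
- cup: loose white cup, 68 mm wide, 62 high, origin under its centre; leave alone
- jam: loose jam jar, 58 mm wide, 75 high, origin under its centre; leave alone
- tongs: loose flat steel tongs, about 210 x 40 x 8 mm, lying along own x, origin under the centre; leave alone
- scraper: loose white dough scraper, 75 x 110 x 6 mm, lying flat, origin under its centre; leave alone
- coaster: loose cork coaster, 90 mm wide, 8 high, origin under its centre; leave alone

How it is judged:
By the outcome, as a careful person would: the job done as asked, in the order asked, and still so for the second after the job is handed in, with the robot touching nothing.
Of tag0, tag1, tag2, tag3 only 2 to 4 are there at a start; the rules pass over those that are not, and their reading is None.
At some moment in a run one of tag0, tag1, tag2, tag3 may be knocked a few centimetres aside while the robot is not near it.
Once in a run the grip may slacken for a moment while it holds something.
It also fails if it takes over 210 s, if anything falls off the work surface, if the arm or the gripper's body presses on something with over 40 N, if the wrist force passes 120 N, or if a joint passes its speed limit or range.

## Working session

There is one attempt and no reset: what is moved stays moved. The work goes in short steps, Python scripts to look and compute and a tool call to move; the robot and the scene stay as the last step left them, time stands still between calls to the robot, and variables do not carry over. Pictures are saved under pics/ and viewed, and the job is handed in when it is done.

Besides the shell and the picture viewer there is one more tool, called after ">>>" as name([rows], argument=value, ...), one row to a line, values as JSON. carry_out: Moves the arm, as the interface text tells. Its arguments: {"type":"object","properties":{"steps":{"type":"array","items":{"type":"array"}},"claw":{"type":"number"},"force":{"type":"number"}},"required":["steps"]}

```bash
mkdir -p pics; python3 - <<'E'
from rig import manip, optics
import cv2, numpy as np
s=manip.sense(); print(s)
for n in ("scene","top"):
    p,d=optics.snapshot(n); cv2.imwrite(f"pics/{n}0.png",p[:,:,::-1]); np.save(f"{n}_d0.npy",d)
    print(n,optics.camera_model(n))
E
```

```text
{'clock': 0.0, 'qpos': array([-1.32317685,  0.33389945,  0.0398928 ,  1.46627063, -0.01340214,
        1.3433372 , -0.05850835]), 'joint_velocities': array([-1.13859369e-05,  9.10352211e-05,  1.40930889e-03, -6.34924979e-04,
       -1.70808060e-03,  5.54558288e-04,  2.44353323e-04]), 'joint_efforts': array([-1.99188466e-04, -6.56387544e+01,  1.33504830e+00, -4.03801632e+01,
       -5.97558031e-02,  4.45676234e-02,  1.31444503e-04]), 'position': array([0.2208024 , 0.61078442, 0.19336732]), 'orientation': array([-5.42095047e-01, -3.09429507e+00,  2.57542286e-03]), 'contact_force': array([0.40903616, 0.41425564, 0.75245076]), 'moment': array([-0.00157749, -0.01922961, -0.00637711]), 'gripper_width': 0.9989958820235942}
scene {'camera_matrix': array([[445.1798597 ,   0.        , 325.12089429],
       [  0.        , 445.1798597 , 238.32496719],
       [  0.        ,   0.        ,   1.        ]]), 'R': array([[ 0.68724197,  0.72621042,  0.0178019 ],
       [ 0.44819963, -0.40460897, -0.79712525],
       [-0.57167786,  0.55579673, -0.60355151]]), 't': array([-0.3237419 , -0.21873912,  1.26491435])}
top {'camera_matrix': array([[481.85026682,   0.        , 325.39497269],
       [  0.        , 481.85026682, 244.87614204],
       [  0.        ,   0.        ,   1.        ]]), 'R': array([[ 0.02888962, -0.99948083, -0.01426425],
       [-0.99005113, -0.02664525, -0.13816218],
       [ 0.13771038,  0.01811379, -0.99030689]]), 't': array([-0.07471118,  0.57205759,  1.19881767])}
```

View pics/scene0.png

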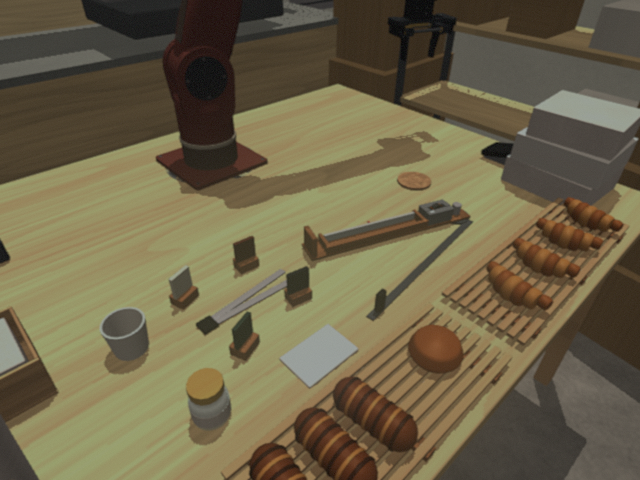

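View pics/top0.png

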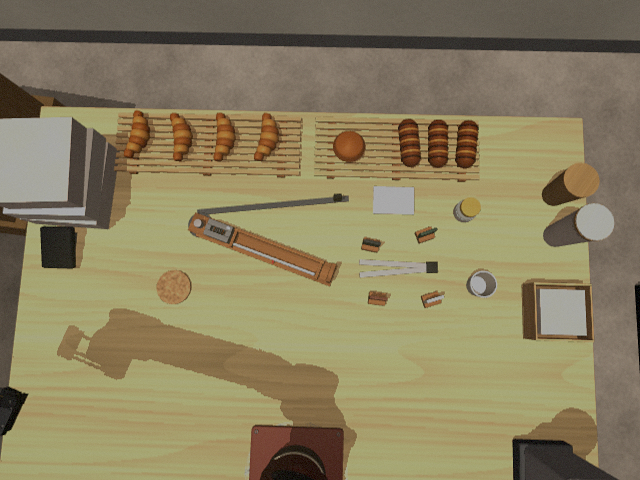

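The top view shows the rail from its pivot near (198,224) to the free end near (328,271). There are four tags near (372,244), (427,235), (378,298) and (432,299), and the stop block is near (340,198). I'll zoom in next.

```bash
cat > h.py <<'E'
from rig import manip, optics
import cv2, numpy as np
def cam(n):
    m=optics.camera_model(n); return m["camera_matrix"],m["R"],m["t"]
def ray(n,uv,z):
    K,R,t=cam(n); c=-R.T@t; d=R.T@np.linalg.inv(K)@np.array([uv[0],uv[1],1.]); return c+d*(z-c[2])/d[2]
def proj(n,X):
    K,R,t=cam(n); q=K@(R@np.asarray(X,float)+t); return q[:2]/q[2]
def dep(n,uv,D):
    K,R,t=cam(n); z=D[int(round(uv[1])),int(round(uv[0]))]; return R.T@(z*np.linalg.inv(K)@np.array([uv[0],uv[1],1.])-t)
def cloud(n,D):
    K,R,t=cam(n); v,u=np.mgrid[:480,:640]; P=np.stack([u*D,v*D,D],-1)@np.linalg.inv(K).T; return (P-t)@R
def tri(uvs,uvt):
    A=[];b=[]
    for n,uv in (("scene",uvs),("top",uvt)):
        K,R,t=cam(n); x=np.linalg.inv(K)@np.array([uv[0],uv[1],1.])
        for i in (0,1): A.append(R[i]-x[i]*R[2]); b.append(x[i]*t[2]-t[i])
    return np.linalg.lstsq(np.array(A),np.array(b),rcond=None)[0]
def crop(img,x0,y0,x1,y1,s,name):
    c=cv2.resize(img[y0:y1,x0:x1],None,fx=s,fy=s,interpolation=cv2.INTER_CUBIC); cv2.imwrite(name,c)
E
python3 - <<'E'
from h import *
t=cv2.imread("pics/top0.png"); s=cv2.imread("pics/scene0.png")
crop(t,180,185,350,295,4.7,"pics/t_rail.png"); crop(t,350,185,500,315,4.6,"pics/t_tags.png")
crop(s,290,160,490,310,4,"pics/s_rail.png"); crop(s,150,220,330,360,4,"pics/s_tags.png")
E
```

```text
(no output)
```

View pics/t_rail.png

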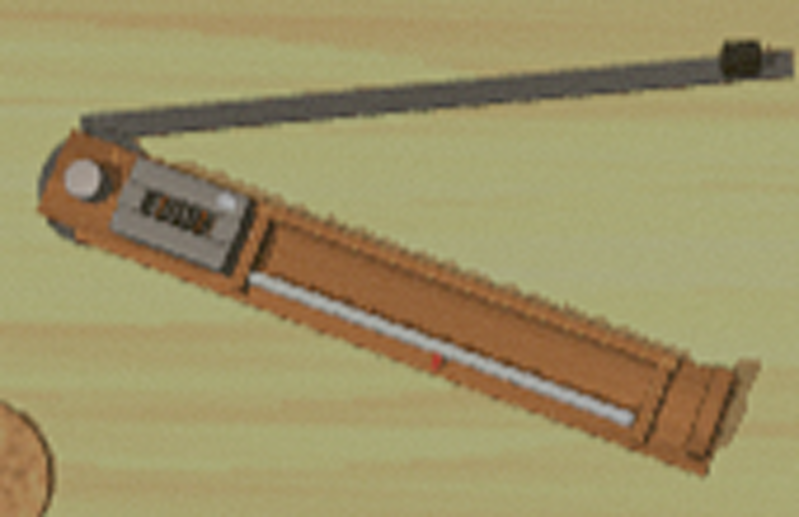

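View pics/t_tags.png

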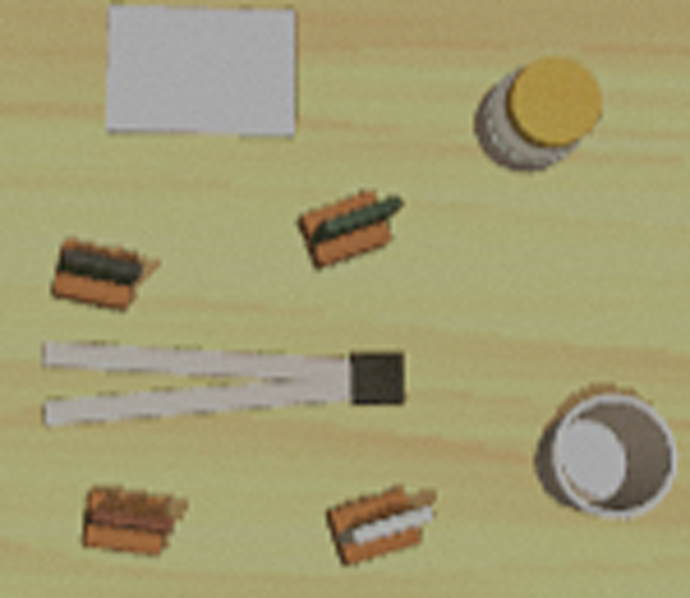

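View pics/s_rail.png

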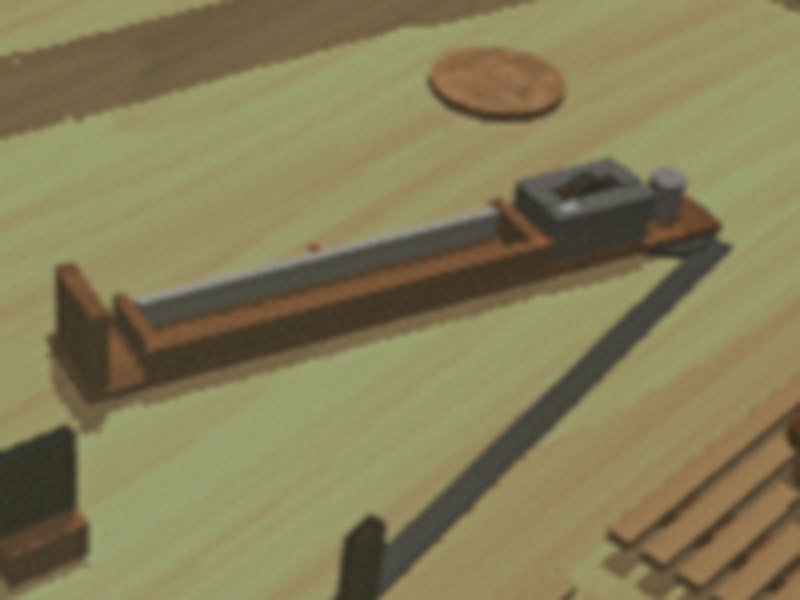

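View pics/s_tags.png

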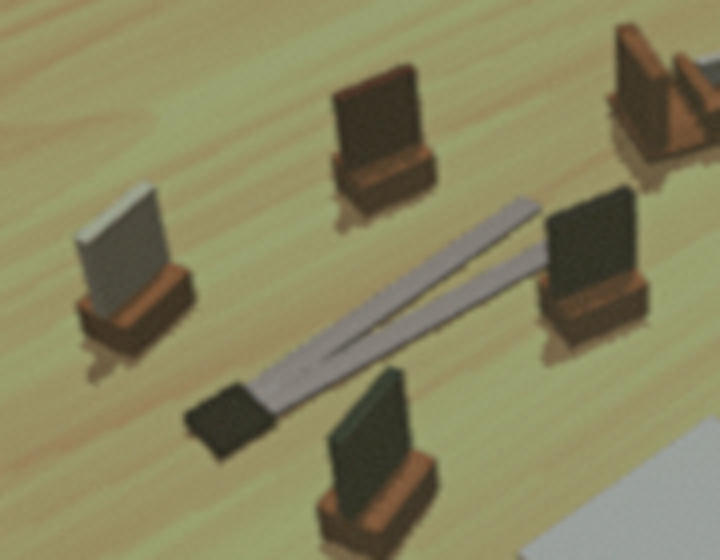

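```bash
python3 - <<'E'
from h import *
D=np.load("top_d0.npy"); C=cloud("top",D); 
for (u,v) in [(250,400),(300,320),(420,330),(450,250)]: print("tbl",C[v,u].round(4))
z=C[...,2]
sub=np.zeros_like(z,bool); sub[190:290,185:345]=1
for lo,hi in ((.008,.016),(.024,.035),(.04,.048),(.052,.07)):
    m=sub&(z>lo)&(z<hi); p=C[m]; print(lo,hi,m.sum())
    if m.sum()>5:
        r=cv2.minAreaRect((p[:,:2]*1000).astype(np.float32)); print(r, np.median(p[:,2]))
# scene
Ds=np.load("scene_d0.npy"); Cs=cloud("scene",Ds)
for (u,v) in [(200,260),(350,200),(330,300)]: print("tbl s",Cs[v,u].round(4))
# tags
for n,(u0,v0,u1,v1) in dict(t0=(360,232,388,256),t1=(412,222,442,248),t3=(364,286,396,310),t2=(418,286,450,310)).items():
    zz=z[v0:v1,u0:u1]; P=C[v0:v1,u0:u1]
    for lo,hi in ((.014,.028),(.055,.078)):
        m=(zz>lo)&(zz<hi); p=P[m]
        if m.sum()>4:
            r=cv2.minAreaRect((p[:,:2]*1000).astype(np.float32)); print(n,lo,m.sum(),[np.round(a,1) for a in r],p.mean(0).round(4))
E
```

```text
tbl [ 0.1748  0.1233 -0.0074]
tbl [3.807e-01 2.200e-03 3.000e-04]
tbl [ 0.3643 -0.3084  0.0005]
tbl [ 0.5743 -0.3865  0.0022]
0.008 0.016 1818
((576.678466796875, 104.66383361816406), (227.1102294921875, 414.946044921875), 3.1993932723999023) 0.011554528017258418
0.024 0.035 685
((643.3748779296875, 75.51835632324219), (386.7702941894531, 221.5167236328125), 70.85050964355469) 0.029403436561368804
0.04 0.048 390
((611.9601440429688, 94.20280456542969), (366.53533935546875, 222.79847717285156), 86.1244888305664) 0.043547192002394
0.052 0.07 96
((562.4794311523438, 66.91322326660156), (319.9715270996094, 49.52816390991211), 67.37064361572266) 0.06130696391766232
tbl s [ 0.3627 -0.2522  0.0015]
tbl s [4.067e-01 1.466e-01 1.000e-04]
tbl s [ 0.626  -0.1341  0.0011]
t0 0.014 118 [array([ 582.4, -175.3]), array([43.5, 32.8]), np.float64(79.0)] [ 0.5784 -0.1742  0.0211]
t0 0.055 69 [array([ 582.5, -175.2]), array([43.5,  8.6]), np.float64(80.5)] [ 0.5818 -0.1752  0.0665]
t1 0.014 142 [array([ 612.9, -317.3]), array([32.3, 44.2]), np.float64(21.6)] [ 0.6108 -0.3161  0.0217]
t1 0.055 64 [array([ 612.8, -317.4]), array([ 8.4, 43.5]), np.float64(20.6)] [ 0.6123 -0.3173  0.0665]
t3 0.014 149 [array([ 443. , -194.1]), array([44., 32.]), np.float64(84.5)] [ 0.4421 -0.1936  0.0213]
t3 0.055 62 [array([ 442.8, -193.9]), array([42.5,  8.1]), np.float64(84.1)] [ 0.4429 -0.1931  0.0676]
t2 0.014 164 [array([ 444.5, -333.9]), array([31.8, 45.7]), np.float64(19.3)] [ 0.4444 -0.332   0.0213]
t2 0.055 63 [array([ 444.5, -333.5]), array([ 8.1, 44.3]), np.float64(18.8)] [ 0.4443 -0.3323  0.0675]
```

```bash
cat >> h.py <<'E'
def railfit(D):
    C=cloud("top",D); z=C[...,2]
    # tab top, housing top, by depth band then largest component
    out={}
    for nm,lo,hi in (("tab",.052,.068),("hous",.041,.0475),("floor",.009,.016),("wall",.0265,.034)):
        m=((z>lo)&(z<hi)).astype(np.uint8); m[:195]=0; m[292:]=0; m[:,:185]=0; m[:,345:]=0
        if nm=="tab": m[:,:300]=0
        if nm=="hous": m[:,245:]=0; m[:,:202]=0
        k,l,st,_=cv2.connectedComponentsWithStats(m,connectivity=8); i=1+np.argmax(st[1:,4])
        p=C[l==i]; r=cv2.minAreaRect((p[:,:2]*1000).astype(np.float32)); out[nm]=(r,p)
    return out
E
python3 - <<'E'
from h import *
D=np.load("top_d0.npy"); 
for k,(r,p) in railfit(D).items():
    print(k,len(p),[np.round(a,1) for a in r],(np.mean(p,0)*1000).round(1))
img=cv2.imread("pics/top0.png")
# Two-view check of heights: tags top centres
for n,X in dict(t0=(.5825,-.1752,.068),t1=(.6128,-.3174,.068),t2=(.4445,-.3335,.068),t3=(.4428,-.1939,.068)).items():
    print(n,proj("scene",X).round(1),proj("top",X).round(1))
E
```

```text
tab 92 [array([503.7, -74.4]), array([11.8, 49.8]), np.float64(71.0)] [503.1 -74.2  61.3]
hous 300 [array([605.7, 220.4]), array([69.3, 43.9]), np.float64(71.0)] [605.4 219.9  43.9]
floor 795 [array([555.2,  69.7]), array([229.4,  29.7]), np.float64(70.9)] [555.3  69.7  12.1]
wall 470 [array([552.,  71.]), array([251.3,  51.9]), np.float64(70.9)] [559.6  68.4  29.7]
t0 [297.4 271.4] [371.7 241.1]
t1 [240.9 321.4] [428.6 230.7]
t2 [178.  273.1] [435.2 298.3]
t3 [243.1 240.4] [378.4 297.3]
```

```bash
cat >> h.py <<'E'
from scipy.spatial.transform import Rotation as Ro
P0=np.array([625.3,277.1]); TH=np.deg2rad(-109.1)
def rail(x,y,z,th=None,p0=P0):
    th=TH if th is None else th
    u=np.array([np.cos(th),np.sin(th)]); v=np.array([-u[1],u[0]]); return np.r_[p0+x*u+y*v,z]
def go(X,yaw=None):
    """X world mm, yaw: desired direction of tool y in deg (mod 180)"""
    s=manip.sense(); R=Ro.from_rotvec(s["orientation"]).as_matrix(); p=s["position"]*1000
    d=R.T@(np.asarray(X)-p); cur=np.degrees(np.arctan2(R[1,1],R[0,1])); 
    print("t",round(s["clock"],2),"pos",p.round(1),"yaw",round(cur,2),"tilt",np.degrees(np.arccos(-R[2,2])).round(2),"F",s["contact_force"].round(1),"w",round(s["gripper_width"],3),"q7",s["qpos"][6].round(2))
    tw=0
    if yaw is not None:
        e=(cur-yaw+90)%180-90; tw=np.radians(e)
    print("  tool shift",d.round(1),"twist",round(tw,3),"|d|",np.linalg.norm(d).round(1))
E
python3 - <<'E'
from h import *
X=rail(48,0,120); print(X); go(X,70.9); print(rail(220,0,12),rail(372,0,62))
print([tri(a,b).round(4) for a,b in (((178.4,273.1),(435.2,298.3)),((243.1,240.1),(378.4,297.3)),((297.4,270.1),(371.7,241.1)),((241.9,320.9),(428.6,230.7)))])
E
```

```text
[609.59354085 231.74245222 120.        ]
t 0.1 pos [220.8 610.9 193.5] yaw 70.13 tilt 0.08 F [ 0.4 -0.7  0. ] w 1.005 q7 -0.06
  tool shift [-494.5 -224.3   73.8] twist -0.013 |d| 548.0
[553.31206222  69.21123933  12.        ] [503.57494158 -74.42099532  62.        ]
[array([ 0.4446, -0.3332,  0.0678]), array([ 0.4428, -0.1938,  0.0686]), array([ 0.5822, -0.1748,  0.0708]), array([ 0.6131, -0.3165,  0.0688])]
```

>>> carry_out([
  [[-36,-16,3],0],
  [[-36,-16,3],0],
  [[-36,-16,3],0],
  [[-36,-16,3],0],
  [[-36,-16,3],0],
  [[-36,-16,3],0],
  [[-36,-16,3],0],
  [[-36,-16,3],-0.013],
], claw=-1)

```text
clock: 0.9
position: [0.4491, 0.3916, 0.1699]
orientation: [-0.522, -3.098, 0.001]
contact_force: [-0.2, 0.4, -0.3]
gripper_width: 0.358
```

```bash
python3 - <<'E'
from h import *
go(rail(48,0,120),70.9)
E
```

```text
t 0.9 pos [449.1 391.6 169.9] yaw 70.88 tilt 0.03 F [-0.2  0.4 -0.3] w 0.358 q7 0.49
  tool shift [-204.1  -98.4   49.9] twist -0.0 |d| 232.0
```

>>> carry_out([
  [[-34,-16,8],0],
  [[-34,-16,8],0],
  [[-34,-16,8],0],
  [[-34,-16,8],0],
  [[-34,-17,8],0],
  [[-34,-17,10],0],
  [[0,0,0],0],
  [[0,0,0],0],
])

```text
clock: 1.7
position: [0.609, 0.2323, 0.1194]
orientation: [-0.525, -3.096, 0.002]
contact_force: [-0.6, 0.9, -0.2]
gripper_width: 0.002
```

```bash
python3 - <<'E'
from h import *
go(rail(48,0,54),70.9)
for n in ("scene","top"):
    p,d=optics.snapshot(n); cv2.imwrite(f"pics/{n}1.png",p[:,:,::-1])
    if n=="scene": crop(p[:,:,::-1],320,80,520,250,4,"pics/s1c.png")
E
```

```text
t 1.7 pos [609.  232.3 119.4] yaw 70.74 tilt 0.09 F [-0.6  0.9 -0.2] w 0.002 q7 0.9
  tool shift [-0.8 -0.2 65.4] twist -0.003 |d| 65.4
```

View pics/s1c.png

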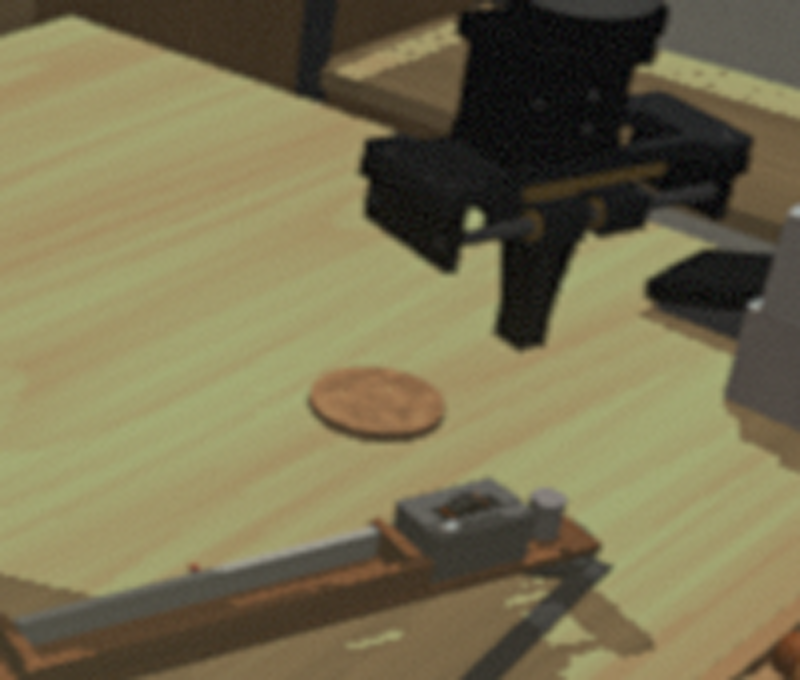

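>>> carry_out([
  [[0,0,20],0],
  [[0,0,20],0],
  [[0,0,15],0],
  [[0,0,10],0],
  [[0,0,2],0],
  [[0,0,1],0],
  [[0,0,0],0],
  [[0,0,0],0],
])

```text
clock: 2.6
position: [0.6094, 0.2338, 0.0531]
orientation: [0.522, 3.097, 0.001]
contact_force: [0.2, 0.8, 0.2]
gripper_width: 0.009
```

```bash
python3 - <<'E'
from h import *
go(rail(50,0,50),70.9)
p,d=optics.snapshot("scene")
crop(p[:,:,::-1],370,130,500,240,6,"pics/s2c.png")
E
```

```text
t 2.6 pos [609.4 233.8  53.1] yaw 70.87 tilt 0.07 F [0.2 0.8 0.2] w 0.009 q7 0.91
  tool shift [-0.9 -3.8  3.1] twist -0.001 |d| 5.0
```

View pics/s2c.png

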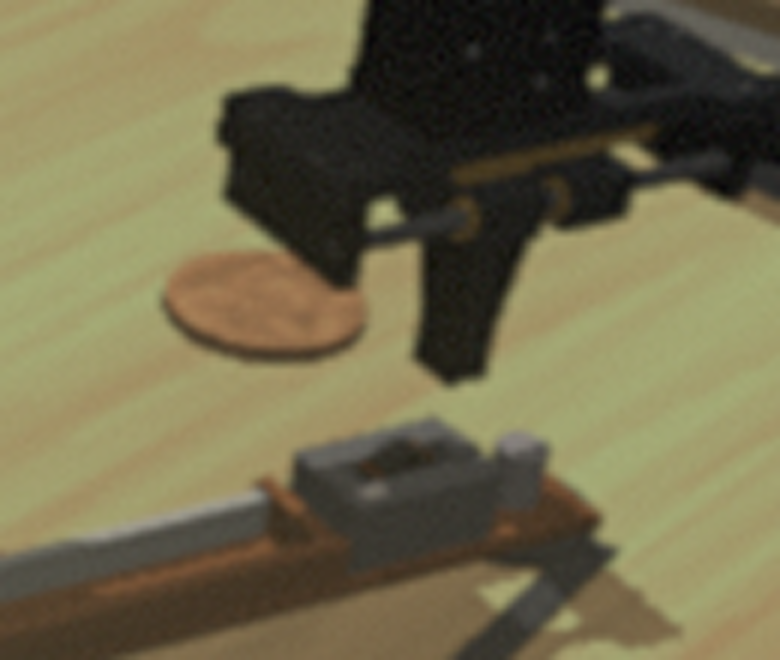

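```bash
python3 - <<'E'
from h import *
s=manip.sense(); print(s["position"], proj("scene",s["position"]),proj("top",s["position"]))
p,d=optics.snapshot("scene"); q,e=optics.snapshot("top")
C=cloud("scene",d)
for uv in [(444,190),(443,185),(438,205),(440,207),(446,200)]: print(uv,C[uv[1],uv[0]].round(4))
E=cloud("top",e)
cv2.imwrite("pics/top2.png",q[:,:,::-1])
crop(q[:,:,::-1],170,160,270,290,5,"pics/t2c.png")
E
```

```text
[0.60934883 0.23370361 0.05299126] [441.71321256 202.15295726] [211.63671712 227.39844157]
(444, 190) [0.6133 0.2255 0.0901]
(443, 185) [0.6073 0.2275 0.0995]
(438, 205) [0.6095 0.2195 0.0515]
(440, 207) [0.611  0.2275 0.0434]
(446, 200) [ 0.5678  0.3284 -0.0006]
```

View pics/t2c.png

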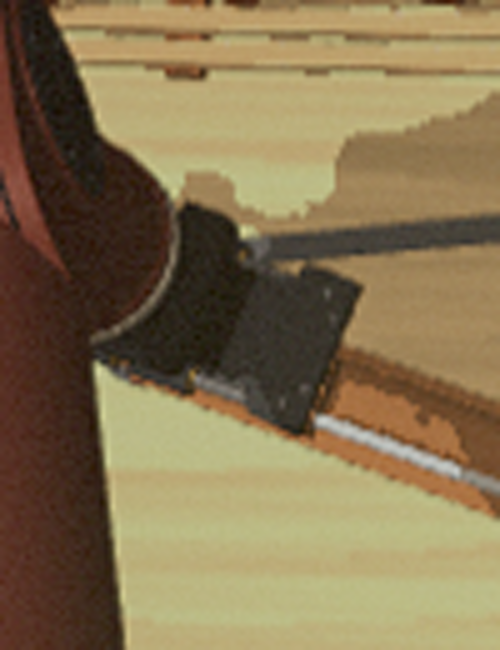

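```bash
python3 - <<'E'
from h import *
p,d=optics.snapshot("scene"); C=cloud("scene",d)
for v in range(176,206,2): print(v,[tuple((C[v,u]*1000).round().astype(int)) for u in (440,443,446,449)], p[v,443])
E
```

```text
176 [(np.int64(597), np.int64(226), np.int64(118)), (np.int64(606), np.int64(222), np.int64(123)), (np.int64(617), np.int64(215), np.int64(131)), (np.int64(618), np.int64(225), np.int64(128))] [27 25 19]
178 [(np.int64(596), np.int64(228), np.int64(112)), (np.int64(606), np.int64(223), np.int64(118)), (np.int64(615), np.int64(220), np.int64(123)), (np.int64(618), np.int64(228), np.int64(121))] [31 30 22]
180 [(np.int64(597), np.int64(228), np.int64(107)), (np.int64(607), np.int64(224), np.int64(113)), (np.int64(616), np.int64(220), np.int64(119)), (np.int64(618), np.int64(230), np.int64(116))] [33 32 23]
182 [(np.int64(599), np.int64(227), np.int64(103)), (np.int64(608), np.int64(224), np.int64(109)), (np.int64(617), np.int64(220), np.int64(114)), (np.int64(619), np.int64(230), np.int64(111))] [34 30 23]
184 [(np.int64(600), np.int64(227), np.int64(99)), (np.int64(609), np.int64(224), np.int64(104)), (np.int64(617), np.int64(223), np.int64(108)), (np.int64(620), np.int64(229), np.int64(107))] [32 31 19]
186 [(np.int64(600), np.int64(229), np.int64(93)), (np.int64(609), np.int64(225),
[... 1220 characters left out ...]
nt64(563), np.int64(334), np.int64(1)), (np.int64(567), np.int64(343), np.int64(-1))] [159 159 111]
200 [(np.int64(593), np.int64(253), np.int64(43)), (np.int64(600), np.int64(254), np.int64(46)), (np.int64(570), np.int64(325), np.int64(2)), (np.int64(572), np.int64(335), np.int64(-1))] [121 120 100]
202 [(np.int64(600), np.int64(242), np.int64(46)), (np.int64(604), np.int64(250), np.int64(44)), (np.int64(609), np.int64(255), np.int64(44)), (np.int64(579), np.int64(326), np.int64(0))] [91 88 84]
204 [(np.int64(608), np.int64(230), np.int64(49)), (np.int64(608), np.int64(243), np.int64(43)), (np.int64(614), np.int64(246), np.int64(45)), (np.int64(618), np.int64(252), np.int64(44))] [54 54 48]
```

>>> carry_out([
  [[-1,-2,1],0],
  [[0,-2,1],0],
  [[0,0,1],0],
  [[0,0,1],0],
  [[0,0,0],0],
  [[0,0,0],0],
  [[0,0,0],0],
  [[0,0,0],0],
])

```text
clock: 3.6
position: [0.6085, 0.2295, 0.0482]
orientation: [-0.522, -3.098, 0.0]
contact_force: [-0.1, 0.1, -0.1]
gripper_width: 0.006
```

>>> carry_out([
  [[0,0,2],0],
  [[0,0,2],0],
  [[0,0,2],0],
  [[0,0,2],0],
  [[0,0,1],0],
  [[0,0,1],0],
  [[0,0,0],0],
  [[0,0,0],0],
])

```text
clock: 4.4
position: [0.6086, 0.2295, 0.0383]
orientation: [0.522, 3.098, -0.0]
contact_force: [0.5, -1.1, 0.0]
gripper_width: 0.003
```

```bash
python3 - <<'E'
from h import *
go(rail(50,0,50),70.9)
C=cloud("top",np.load("top_d0.npy")); u,v=proj("top",rail(60,0,50)/1000); u,v=int(round(u)),int(round(v)); print(u,v,(C[v-3:v+4,u-5:u+6,2]*1000).round())
p,d=optics.snapshot("scene")
crop(p[:,:,::-1],370,130,500,240,6,"pics/s3c.png")
E
```

```text
t 4.4 pos [608.6 229.5  38.3] yaw 70.87 tilt 0.0 F [ 0.5 -1.1  0. ] w 0.003 q7 0.92
  tool shift [ -0.2   0.5 -11.7] twist -0.001 |d| 11.7
217 229 [[  34.   21.   44.   45.   42.   43.   49.   46.   44.   44.   41.]
 [  23.   39.   49.   49.   51.   53.   51.   41.   40.   40.   43.]
 [1265.   45.   50.   45.   51.   51.   50.   48.   50.   39.   44.]
 [  41.   44.   43.   50.   51.   53.   46.   47.   47.   45.   41.]
 [  44.   49.   47.   51.   46.   47.   50.   50.   49.   41.   45.]
 [  43.   41.   28.   43.   54.   50.   48.   48.   43.   48.   48.]
 [  42.   46.   43.   42.   43.   36.   49.   45.   48.   42.   45.]]
```

View pics/s3c.png

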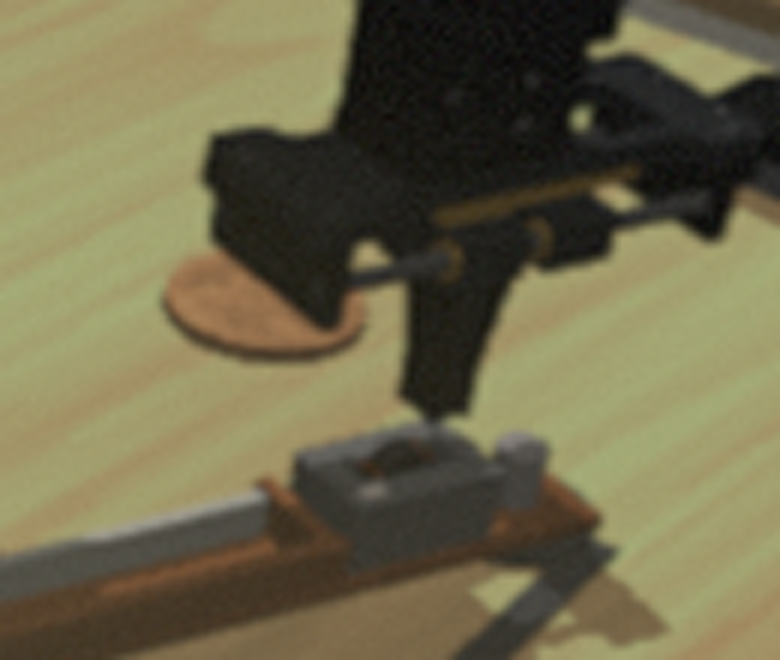

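>>> carry_out([
  [[0,0,3],0],
  [[0,0,3],0],
  [[0,0,2],0],
  [[0,0,2],0],
  [[0,0,1],0],
  [[0,0,1],0],
  [[0,0,1],0],
  [[0,0,0],0],
])

```text
clock: 5.25
position: [0.6085, 0.2294, 0.0251]
orientation: [-0.522, -3.098, 0.0]
contact_force: [0.0, 0.1, -0.7]
gripper_width: 0.007
```

```bash
python3 - <<'E'
from h import *
go(rail(50,0,50),70.9)
p,d=optics.snapshot("scene")
crop(p[:,:,::-1],370,130,500,240,6,"pics/s4c.png")
C=cloud("scene",d)
for v in range(188,210,2): print(v,[tuple((C[v,u]*1000).round().astype(int).tolist()) for u in (436,439,442,445)])
E
```

```text
t 5.25 pos [608.5 229.4  25.1] yaw 70.87 tilt 0.01 F [ 0.   0.1 -0.7] w 0.007 q7 0.92
  tool shift [ -0.3   0.5 -24.9] twist -0.0 |d| 24.9
188 [(516, 359, -1), (605, 217, 95), (615, 212, 101), (618, 219, 100)]
190 [(522, 350, 0), (604, 220, 88), (615, 213, 96), (616, 225, 92)]
192 [(529, 340, 1), (607, 218, 85), (614, 217, 89), (617, 225, 87)]
194 [(535, 332, 1), (605, 222, 78), (616, 216, 85), (616, 229, 80)]
196 [(598, 223, 68), (605, 223, 72), (616, 217, 79), (617, 229, 75)]
198 [(598, 225, 62), (608, 221, 69), (616, 220, 73), (618, 229, 70)]
200 [(600, 223, 59), (608, 221, 64), (617, 220, 68), (618, 231, 64)]
202 [(594, 235, 45), (610, 220, 60), (616, 222, 62), (618, 232, 59)]
204 [(603, 222, 50), (612, 218, 56), (617, 223, 56), (619, 232, 53)]
206 [(606, 218, 48), (610, 224, 47), (612, 233, 44), (614, 243, 41)]
208 [(608, 215, 45), (612, 221, 44), (617, 226, 44), (622, 231, 44)]
```

View pics/s4c.png

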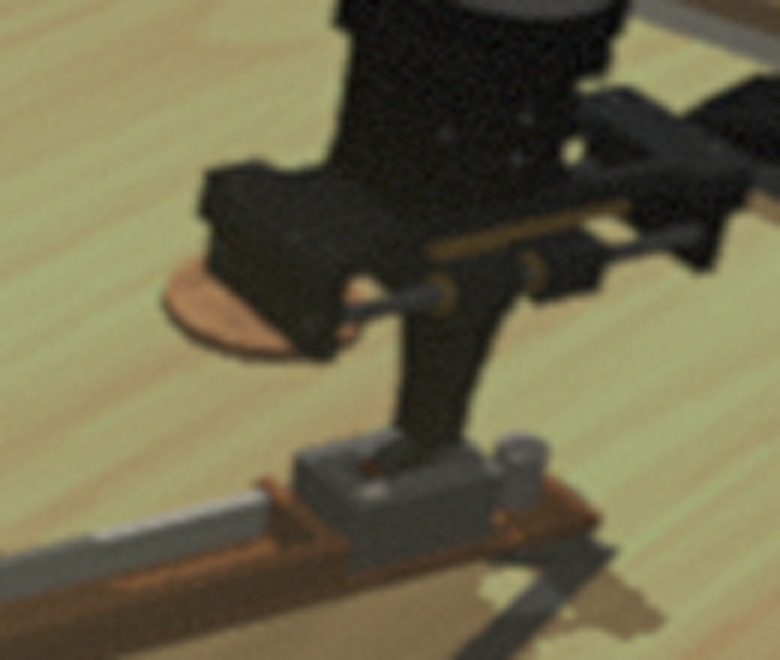

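>>> carry_out([
  [[0,0,1],0],
  [[0,0,1],0],
  [[0,0,1],0],
  [[0,0,1],0],
  [[0,0,0.5],0],
  [[0,0,0],0],
  [[0,0,0],0],
  [[0,0,0],0],
])

```text
clock: 6.1
position: [0.6087, 0.2297, 0.0212]
orientation: [0.522, 3.098, 0.001]
contact_force: [-1.8, 1.0, 5.7]
gripper_width: 0.007
```

>>> carry_out([
  [[0,-3,0.3],0],
  [[0,-4,0],0],
  [[0,-4,0],0],
  [[0,-4,0],0],
  [[0,-3,0],0],
  [[0,0,0],0],
  [[0,0,0],0],
  [[0,0,0],0],
])

```text
clock: 6.9
position: [0.603, 0.2128, 0.0213]
orientation: [0.522, 3.097, 0.001]
contact_force: [-1.2, 0.2, 8.8]
gripper_width: 0.006
```

```bash
python3 - <<'E'
from h import *
go(rail(60,0,50),70.9)
p,d=optics.snapshot("scene")
crop(p[:,:,::-1],370,130,500,240,6,"pics/s5c.png")
p,d=optics.snapshot("top"); r=railfit
C=cloud("top",d); z=C[...,2]
crop(p[:,:,::-1],180,185,350,295,4.7,"pics/t5.png")
E
```

```text
t 6.9 pos [603.  212.8  21.3] yaw 70.87 tilt 0.07 F [-1.2  0.2  8.8] w 0.006 q7 0.95
  tool shift [ -0.    8.1 -28.7] twist -0.0 |d| 29.8
```

View pics/s5c.png

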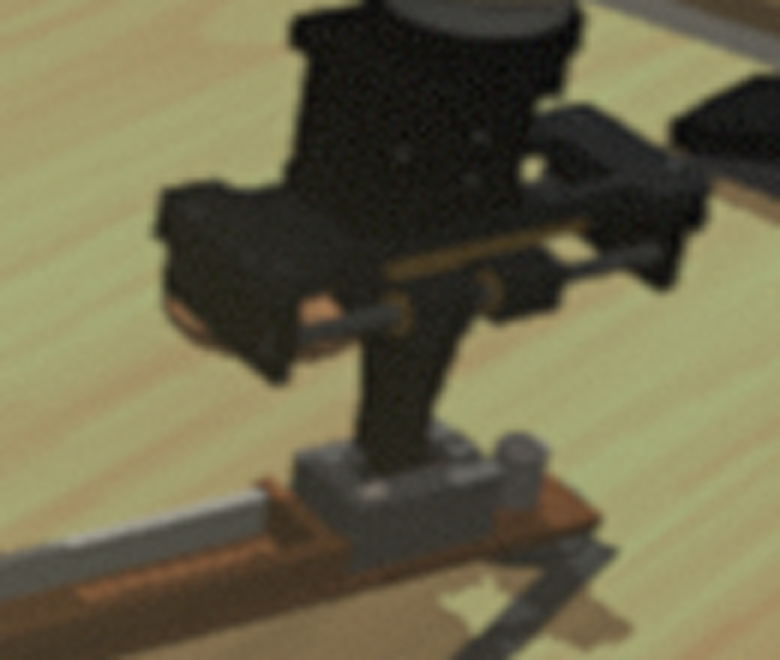

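View pics/t5.png

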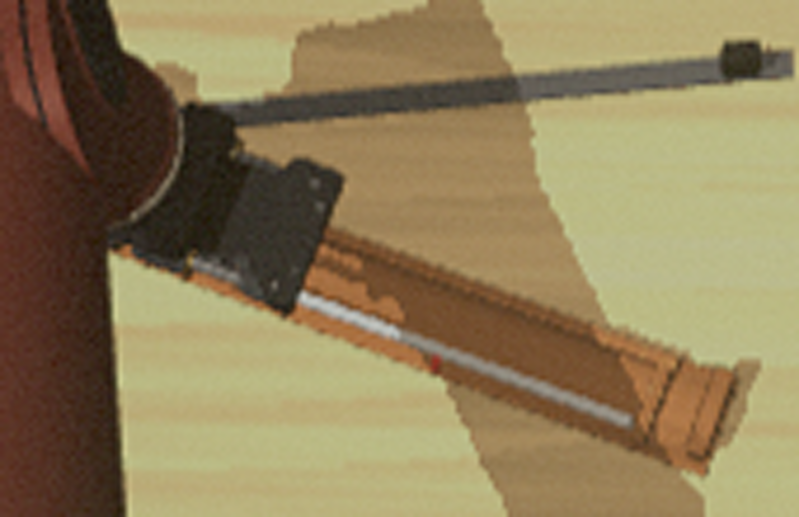

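>>> carry_out([
  [[0,0,-5],0],
  [[0,11,0],0],
  [[0,11,0],0],
  [[0,0,5],0],
  [[0,0,0],0],
  [[0,-4,0],0],
  [[0,-5,0],0],
  [[0,-5,0],0],
])

```text
clock: 7.8
position: [0.6056, 0.2218, 0.022]
orientation: [0.52, 3.097, 0.004]
contact_force: [-3.7, 4.2, 12.7]
gripper_width: 0.005
```

>>> carry_out([
  [[0,-4,0],0],
  [[0,-4,0],0],
  [[0,0,0],0],
  [[0,0,-5],0],
  [[0,11,0],0],
  [[0,11,0],0],
  [[0,0,5],0],
  [[0,0,0],0],
])

```text
clock: 8.6
position: [0.61, 0.2352, 0.02]
orientation: [0.519, 3.098, 0.002]
contact_force: [0.2, 4.1, 4.0]
gripper_width: 0.005
```

>>> carry_out([
  [[0,-4,0],0],
  [[0,-5,0],0],
  [[0,-5,0],0],
  [[0,-4,0],0],
  [[0,-4,0],0],
  [[0,0,0],0],
  [[0,0,0],0],
  [[0,0,0],0],
])

```text
clock: 9.4
position: [0.6025, 0.2119, 0.021]
orientation: [-0.523, -3.098, 0.0]
contact_force: [-2.7, -0.2, 7.6]
gripper_width: 0.005
```

```bash
cat >> h.py <<'E'
def jaw(pic,D=None):
    """profile across the rail in the top view at z=30: print jaw strip centre (bright grey) in rail y, per x"""
    hsv=cv2.cvtColor(pic,cv2.COLOR_RGB2HSV).astype(np.float32); res=[]
    for x in range(190,325,15):
        ys=np.arange(-35,30,0.5); pts=np.array([proj("top",rail(x,y,30)/1000) for y in ys]).astype(np.float32)
        S=cv2.remap(hsv[...,1],pts[None,:,0],pts[None,:,1],cv2.INTER_LINEAR)[0]
        w=np.clip(70-S,0,None); w[(ys>-8)]=0
        if w.sum()>0: res.append((x,round(float((w*ys).sum()/w.sum()),2),round(float((w>35).sum()*.5),1)))
    return res
E
python3 - <<'E'
from h import *
go(rail(60,0,50),70.9)
print(jaw(cv2.imread("pics/top0.png")[:,:,::-1].copy()))
p,d=optics.snapshot("top"); print(jaw(p))
crop(p[:,:,::-1],180,185,350,295,4.7,"pics/t6.png")
E
```

```text
t 9.4 pos [602.5 211.9  21. ] yaw 70.85 tilt 0.02 F [-2.7 -0.2  7.6] w 0.005 q7 0.95
  tool shift [ -0.2   9.1 -29. ] twist -0.001 |d| 30.4
[(190, -18.79, 5.0), (205, -18.19, 5.0), (220, -18.1, 4.0), (235, -18.61, 4.5), (250, -18.33, 5.0), (265, -18.7, 5.5), (280, -18.6, 5.5), (295, -18.39, 5.5), (310, -18.24, 5.0)]
[(190, -22.52, 5.5), (205, -22.88, 1.0), (220, -22.5, 0.5), (235, -22.68, 0.5), (250, -23.04, 0.0), (265, -23.33, 0.0), (280, -22.64, 1.5), (295, -22.91, 0.5), (310, -23.26, 1.0)]
```

View pics/t6.png

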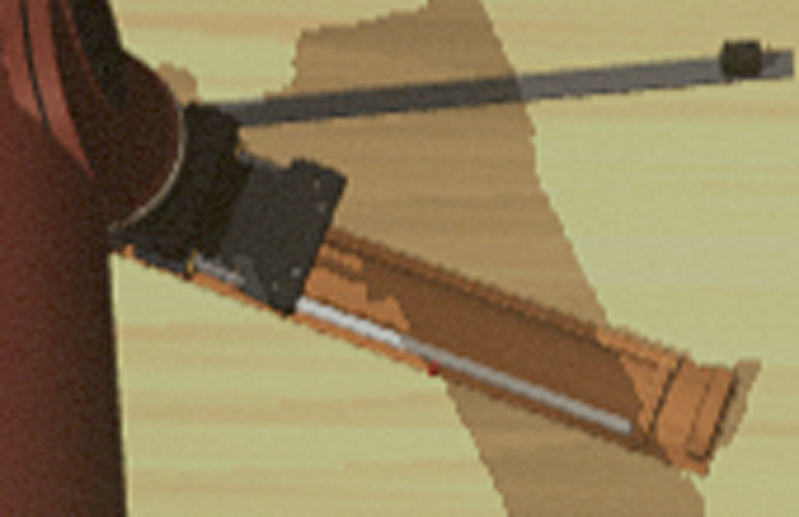

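>>> carry_out([
  [[0,0,-5],0],
  [[0,11,0],0],
  [[0,12,0],0],
  [[0,0,5],0],
  [[0,0,0],0],
  [[0,-4,0],0],
  [[0,-5,0],0],
  [[0,-5,0],0],
])

```text
clock: 10.25
position: [0.6058, 0.2227, 0.0219]
orientation: [0.52, 3.098, 0.004]
contact_force: [-3.7, 3.9, 11.8]
gripper_width: 0.006
```

>>> carry_out([
  [[0,-4,0],0],
  [[0,-4,0],0],
  [[0,0,0],0],
  [[0,0,-5],0],
  [[0,11,0],0],
  [[0,11,0],0],
  [[0,0,5],0],
  [[0,0,0],0],
])

```text
clock: 11.05
position: [0.6102, 0.2358, 0.0198]
orientation: [-0.519, -3.098, -0.001]
contact_force: [0.3, 3.8, 2.0]
gripper_width: 0.005
```

>>> carry_out([
  [[0,-4,0],0],
  [[0,-5,0],0],
  [[0,-5,0],0],
  [[0,-4,0],0],
  [[0,-4,0],0],
  [[0,0,0],0],
  [[0,0,0],0],
  [[0,0,0],0],
])

```text
clock: 11.85
position: [0.6037, 0.2133, 0.0215]
orientation: [0.522, 3.096, 0.001]
contact_force: [-0.3, 0.7, 7.4]
gripper_width: 0.006
```

```bash
python3 - <<'E'
from h import *
go(rail(60,0,50),70.9)
p,d=optics.snapshot("top"); print(jaw(p))
crop(p[:,:,::-1],180,185,350,295,4.7,"pics/t7.png")
E
```

```text
t 11.85 pos [603.7 213.3  21.5] yaw 70.85 tilt 0.09 F [-0.3  0.7  7.4] w 0.006 q7 0.94
  tool shift [  0.4   7.4 -28.5] twist -0.001 |d| 29.5
[(190, -25.47, 6.5), (205, -25.58, 2.0), (220, -24.99, 0.5), (235, -25.87, 1.0), (250, -25.34, 2.0), (265, -25.64, 1.0), (280, -26.0, 1.5), (295, -25.35, 0.0), (310, -25.51, 1.0)]
```

View pics/t7.png

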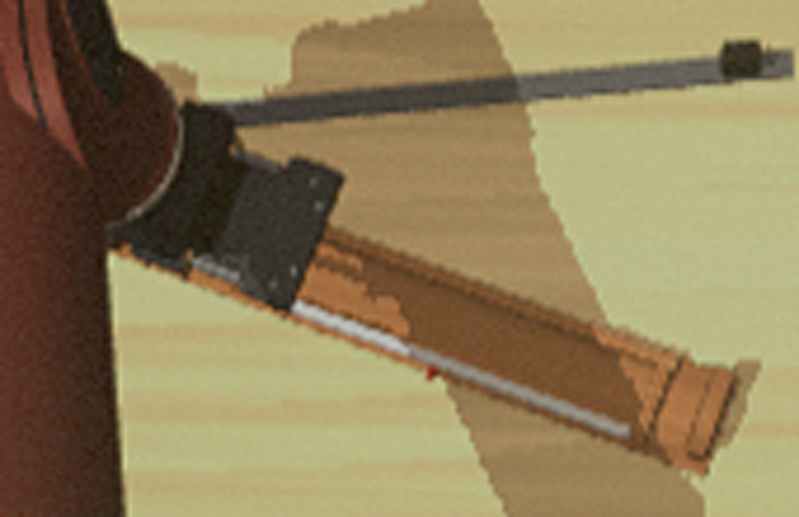

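>>> carry_out([
  [[0,0,-5],0],
  [[0,11,0],0],
  [[0,11,0],0],
  [[0,0,5],0],
  [[0,0,0],0],
  [[0,-4,0],0],
  [[0,-5,0],0],
  [[0,-5,0],0],
])

```text
clock: 12.7
position: [0.607, 0.2233, 0.0221]
orientation: [0.519, 3.095, 0.006]
contact_force: [2.2, 5.5, 7.2]
gripper_width: 0.007
```

>>> carry_out([
  [[0,-4,0],0],
  [[0,-4,0],0],
  [[0,0,0],0],
  [[0,0,-5],0],
  [[0,11,0],0],
  [[0,11,0],0],
  [[0,0,5],0],
  [[0,0,0],0],
])

```text
clock: 13.5
position: [0.6101, 0.236, 0.0197]
orientation: [-0.519, -3.098, -0.002]
contact_force: [-0.2, 2.4, 2.4]
gripper_width: 0.005
```

>>> carry_out([
  [[0,-4,0],0],
  [[0,-5,0],0],
  [[0,-5,0],0],
  [[0,-4,0],0],
  [[0,-4,0],0],
  [[0,0,-10],0],
  [[0,0,-40],0],
  [[0,0,-40],0],
])

```text
clock: 14.3
position: [0.6017, 0.2121, 0.1106]
orientation: [-0.523, -3.095, 0.004]
contact_force: [2.0, 0.5, 0.9]
gripper_width: 0.006
```

```bash
python3 - <<'E'
from h import *
go(rail(60,0,50),70.9)
p,d=optics.snapshot("top"); print(jaw(p))
s,ds=optics.snapshot("scene"); cv2.imwrite("pics/s8.png",s[:,:,::-1])
C=cloud("scene",ds); 
E
```

```text
t 14.3 pos [601.7 212.1 110.6] yaw 70.83 tilt 0.23 F [2.  0.5 0.9] w 0.006 q7 0.92
  tool shift [-1.1  9.3 60.6] twist -0.001 |d| 61.3
[(190, -25.45, 6.5), (205, -25.18, 6.0), (220, -24.84, 4.5), (235, -25.93, 0.0), (250, -25.24, 1.5), (265, -25.64, 0.0), (280, -25.83, 1.0), (295, -25.24, 0.5), (310, -25.61, 0.0)]
```

View pics/s8.png

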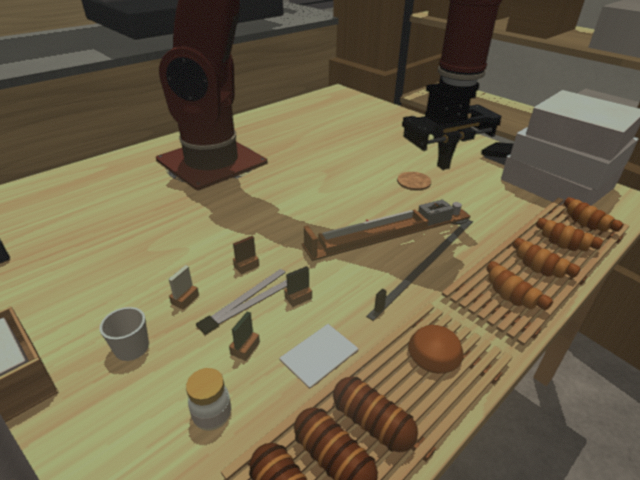

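```bash
python3 - <<'E'
from h import *
s,ds=optics.snapshot("scene"); C=cloud("scene",ds)*1000
crop(s[:,:,::-1],390,70,510,180,6,"pics/s9.png")
v0=proj("scene",manip.sense()["position"]); print(v0)
for v in range(110,180,3):
    row=[(u,C[v,u].round().astype(int).tolist()) for u in range(405,500,4) if s[v,u].max()<70 and C[v,u][2]>60]
    print(v,[r for r in row if 436<=r[0]<=456])
E
```

```text
[439.34953549 181.07897586]
110 [(437, [599, 163, 284]), (441, [610, 159, 288]), (445, [613, 169, 287]), (449, [616, 178, 285]), (453, [618, 189, 283])]
113 [(437, [601, 162, 279]), (441, [610, 162, 282]), (445, [613, 170, 281]), (449, [613, 184, 277]), (453, [617, 193, 276])]
116 [(437, [602, 163, 273]), (441, [611, 162, 276]), (445, [613, 173, 274]), (449, [614, 186, 271]), (453, [617, 194, 270])]
119 [(437, [603, 162, 268]), (441, [612, 162, 270]), (445, [614, 172, 269]), (449, [618, 181, 267]), (453, [622, 188, 267])]
122 [(437, [604, 162, 262]), (441, [614, 160, 266]), (445, [617, 170, 264]), (449, [620, 178, 263]), (453, [623, 189, 261])]
125 [(437, [608, 159, 258]), (441, [613, 164, 258]), (445, [616, 173, 257]), (449, [621, 180, 256]), (453, [623, 190, 254])]
128 [(437, [612, 153, 255]), (441, [614, 164, 253]), (445, [617, 173, 251]), (449, [620, 182, 250]), (453, [625, 190, 249])]
131 [(437, [612, 156, 248]), (441, [607, 179, 240]), (445, [618, 174, 245]), (449, [619, 186, 242]), (453, [624, 193, 242])]
134 [(437, [597, 183, 229]), (441, [608, 178, 234]), (445, [619, 175, 23
[... 419 characters left out ...]
, 200, 199]), (445, [611, 198, 203]), (449, [609, 217, 197]), (453, [617, 218, 199])]
149 [(441, [602, 199, 193]), (445, [611, 199, 197]), (449, [615, 208, 195]), (453, [619, 218, 193])]
152 [(441, [603, 200, 187]), (445, [612, 200, 190]), (449, [615, 210, 188]), (453, [619, 220, 186])]
155 [(441, [604, 200, 180]), (445, [613, 201, 183]), (449, [616, 211, 181])]
158 [(441, [603, 205, 171]), (445, [613, 203, 176]), (449, [618, 210, 175])]
161 [(441, [604, 205, 165]), (445, [614, 204, 169]), (449, [616, 216, 166])]
164 [(441, [604, 207, 157]), (445, [615, 205, 162]), (449, [617, 217, 159])]
167 [(441, [606, 206, 151]), (445, [614, 209, 153]), (449, [619, 217, 152])]
170 []
173 []
176 []
179 []
```

View pics/s9.png

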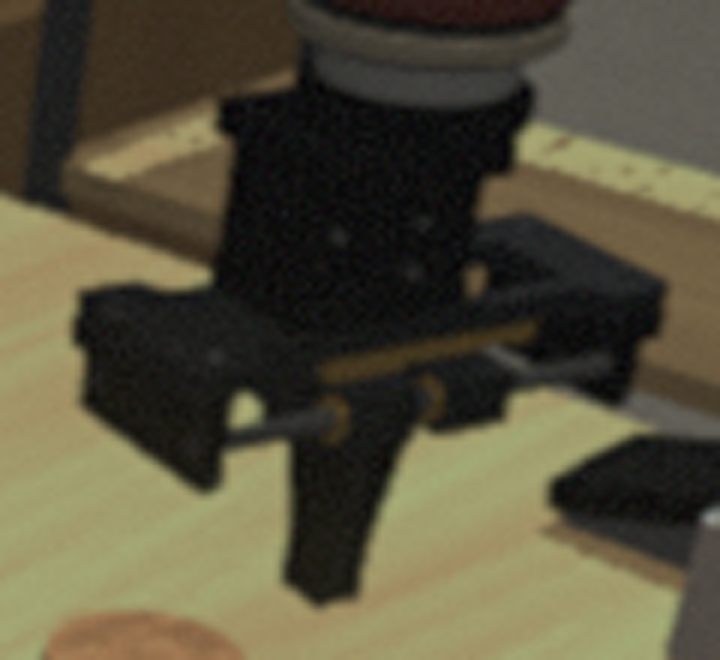

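```bash
python3 - <<'E'
from h import *
go([443,-194,150],-5.7)
s,ds=optics.snapshot("scene"); C=cloud("scene",ds)*1000
for u,v in [(424,150),(423,148),(426,149),(420,147),(428,146),(480,142),(470,140),(443,168),(440,167),(449,167)]: print(u,v,C[v,u].round().astype(int),s[v,u])
R=Ro.from_rotvec(manip.sense()["orientation"]).as_matrix()
for T in (20,20):
  pass
# position of waypoints in the tool frame are interpolated in world: print body-frame step for each row
p=manip.sense()["position"]*1000; tgt=np.array([443,-194,150.]); n=10; yaw0=70.83; dy=-76.5/n
for i in range(n):
    a=np.radians(yaw0+dy*i); y=np.array([np.cos(a),np.sin(a)]); x=np.array([-y[1],y[0]]); d=(tgt-p)/n
    print(i,[round(float(d[:2]@x),1),round(float(d[:2]@y),1),round(float(-d[2]),1)],round(np.radians(-dy),3))
E
```

```text
t 14.45 pos [604.6 213.3 113.7] yaw 70.83 tilt 0.25 F [-0.4  0.2  0.5] w 0.002 q7 0.92
  tool shift [  18.8 -437.6  -37.6] twist 1.336 |d| 439.7
424 150 [612 121 220] [27 25 22]
423 148 [609 121 223] [28 26 22]
426 149 [614 124 222] [115 110  76]
420 147 [600 125 220] [28 23 19]
428 146 [611 135 223] [113 106  75]
480 142 [444 694   2] [164 165 114]
470 140 [648 223 222] [26 27 24]
443 168 [612 205 151] [27 29 21]
440 167 [604 205 151] [30 27 22]
449 167 [617 219 151] [116 108  75]
0 [1.8, -43.7, -3.8] 0.134
1 [-4.1, -43.6, -3.8] 0.134
2 [-9.8, -42.6, -3.8] 0.134
3 [-15.4, -40.9, -3.8] 0.134
4 [-20.7, -38.5, -3.8] 0.134
5 [-25.7, -35.4, -3.8] 0.134
6 [-30.1, -31.7, -3.8] 0.134
7 [-34.1, -27.4, -3.8] 0.134
8 [-37.4, -22.6, -3.8] 0.134
9 [-40.1, -17.4, -3.8] 0.134
```

>>> carry_out([
  [[2,-44,-4],0.134],
  [[-4,-44,-4],0.134],
  [[-10,-43,-4],0.134],
  [[-15,-41,-4],0.134],
  [[-21,-39,-4],0.134],
  [[-26,-35,-4],0.134],
  [[-30,-32,-4],0.134],
  [[-34,-27,-4],0.134],
], claw=1)

```text
clock: 15.3
position: [0.4716, -0.1148, 0.1413]
orientation: [-2.036, -2.39, 0.003]
contact_force: [1.5, 1.2, 0.2]
gripper_width: 0.647
```

```bash
python3 - <<'E'
from h import *
go([443,-194,130],-5.7)
E
```

```text
t 15.3 pos [ 471.6 -114.8  141.3] yaw 9.13 tilt 0.16 F [1.5 1.2 0.2] w 0.647 q7 0.33
  tool shift [-73.7 -40.7  11.4] twist 0.259 |d| 85.0
```

>>> carry_out([
  [[-24,-14,2],0.13],
  [[-24,-13,2],0.129],
  [[-24,-13,2],0],
  [[0,0,0],0],
  [[0,0,0],0],
  [[0,0,0],0],
  [[0,0,0],0],
  [[0,0,0],0],
])

```text
clock: 16.1
position: [0.4368, -0.1856, 0.1363]
orientation: [-2.322, -2.116, 0.001]
contact_force: [0.6, -0.7, 0.4]
gripper_width: 0.996
```

```bash
python3 - <<'E'
from h import *
go([443,-194,130],-5.7)
s,ds=optics.snapshot("scene"); t,dt=optics.snapshot("top"); cv2.imwrite("pics/top10.png",t[:,:,::-1])
crop(s[:,:,::-1],180,120,320,280,4.5,"pics/s10.png"); np.save("sd10.npy",ds); np.save("td10.npy",dt)
E
```

```text
t 16.1 pos [ 436.8 -185.6  136.3] yaw -5.31 tilt 0.03 F [ 0.6 -0.7  0.4] w 0.996 q7 0.22
  tool shift [-7.7  6.9  6.3] twist 0.007 |d| 12.1
```

View pics/s10.png

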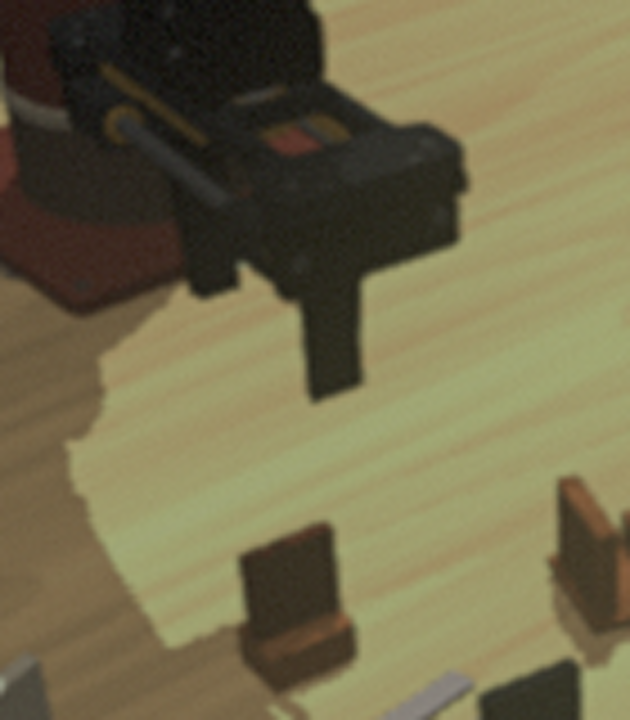

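View pics/top10.png

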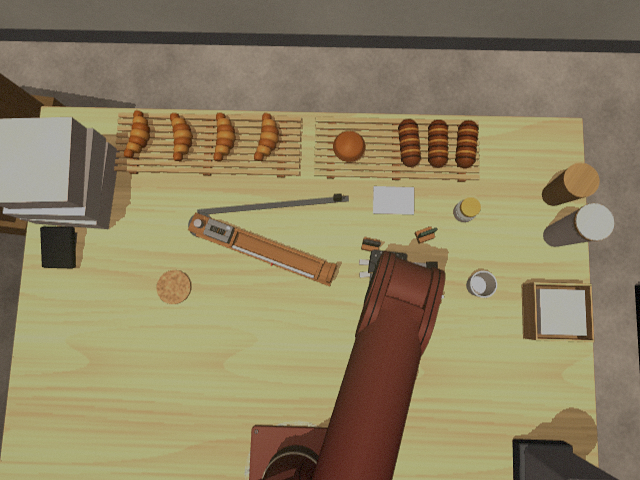

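```bash
python3 - <<'E'
from h import *
ds=np.load("sd10.npy"); C=cloud("scene",ds)*1000
go([443,-194,130],-5.7)
for v in (184,190,196,200,203,205,206,207,208): print(v,[C[v,u].round().astype(int).tolist() for u in range(248,261,2)])
for v in (180,182,184,185): print(v,[C[v,u].round().astype(int).tolist() for u in range(222,232,2)])
dt=np.load("td10.npy")
for k,(r,p) in railfit(dt).items():
    print(k,len(p),[np.round(a,1) for a in r])
print(jaw(cv2.imread("pics/top10.png")[:,:,::-1].copy()))
E
```

```text
t 16.2 pos [ 436.8 -185.9  136.4] yaw -5.34 tilt 0.01 F [-0.4  0.4 -1.2] w 1.003 q7 0.22
  tool shift [-7.5  7.   6.4] twist 0.006 |d| 12.1
184 [[522, -221, 238], [522, -217, 237], [521, -213, 235], [496, -192, 216], [497, -189, 215], [497, -185, 214], [495, -180, 211]]
190 [[489, -201, 205], [493, -199, 206], [494, -196, 205], [492, -191, 202], [492, -187, 201], [493, -184, 200], [493, -179, 198]]
196 [[485, -200, 191], [491, -199, 193], [489, -194, 190], [490, -191, 189], [490, -187, 188], [492, -184, 187], [490, -179, 184]]
200 [[485, -200, 183], [489, -199, 184], [490, -196, 183], [488, -190, 180], [489, -187, 179], [491, -184, 178], [490, -179, 176]]
203 [[480, -198, 174], [488, -199, 177], [488, -195, 176], [488, -190, 174], [490, -188, 174], [490, -184, 172], [490, -180, 170]]
205 [[479, -198, 168], [488, -199, 173], [488, -196, 172], [488, -191, 170], [489, -188, 169], [488, -183, 166], [490, -180, 166]]
206 [[258, -58, -1], [488, -200, 172], [489, -196, 171], [489, -192, 169], [488, -187, 166], [489, -184, 165], [278, -36, 0]]
207 [[261, -60, -1], [487, -199, 169], [491, -19
[... 345 characters left out ...]
73], [393, -181, 171], [394, -178, 170]]
184 [[386, -191, 168], [391, -189, 169], [394, -187, 170], [394, -183, 168], [393, -178, 166]]
185 [[387, -191, 166], [393, -191, 168], [394, -187, 168], [393, -183, 165], [145, -34, -1]]
tab 95 [array([503.7, -74.5]), array([11.7, 49.9]), np.float64(70.8)]
hous 330 [array([605.3, 219.8]), array([68.5, 43.9]), np.float64(71.1)]
floor 976 [array([551.9,  71. ]), array([230.1,  36.9]), np.float64(70.9)]
wall 364 [array([552.8,  71.1]), array([251.6,  51.9]), np.float64(70.4)]
[(190, -25.44, 6.5), (205, -25.21, 6.0), (220, -24.78, 4.5), (235, -25.67, 5.0), (250, -25.18, 6.0), (265, -25.42, 5.5), (280, -25.69, 5.0), (295, -25.04, 6.0), (310, -25.18, 5.5)]
```

>>> carry_out([
  [[-7.5,7,10],0.006],
  [[0,0,30],0],
  [[0,0,30],0],
  [[0,0,15],0],
  [[0,0,0],0],
  [[0,0,0],0],
  [[0,0,0],0],
  [[0,0,0],0],
])

```text
clock: 17.0
position: [0.4437, -0.1945, 0.0525]
orientation: [2.329, 2.107, 0.002]
contact_force: [1.1, -0.9, 0.2]
gripper_width: 1.003
```

```bash
python3 - <<'E'
from h import *
go([443,-194,3],-5.7)
s,ds=optics.snapshot("scene"); 
crop(s[:,:,::-1],180,150,320,290,5,"pics/s11.png")
E
```

```text
t 17.0 pos [ 443.7 -194.5   52.5] yaw -5.72 tilt 0.11 F [ 1.1 -0.9  0.2] w 1.003 q7 0.33
  tool shift [ 0.4 -0.8 49.5] twist -0.0 |d| 49.5
```

View pics/s11.png

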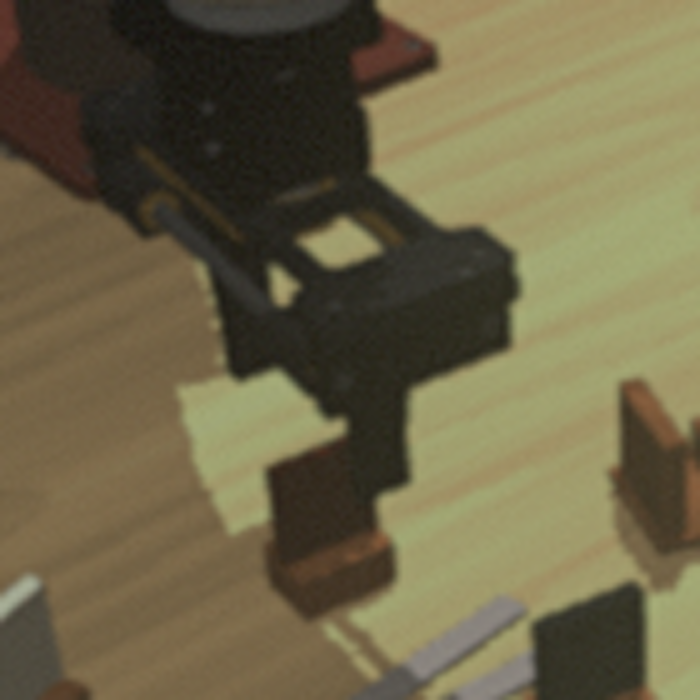

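>>> carry_out([
  [[0,-1,20],0],
  [[0,0,15],0],
  [[0,0,10],0],
  [[0,0,4],0],
  [[0,0,0],0],
  [[0,0,0],0],
  [[0,0,0],0],
  [[0,0,0],0],
])

```text
clock: 17.85
position: [0.4423, -0.1944, 0.0029]
orientation: [2.329, 2.107, 0.001]
contact_force: [-0.3, -0.0, -0.7]
gripper_width: 0.997
```

>>> carry_out([
  [[0,0,0],0],
  [[0,0,0],0],
  [[0,0,0],0],
  [[0,0,0],0],
  [[0,0,0],0],
  [[0,0,0],0],
  [[0,0,0],0],
  [[0,0,0],0],
], claw=-1, force=25)

```text
clock: 18.65
position: [0.4418, -0.1943, 0.0025]
orientation: [2.33, 2.108, -0.0]
contact_force: [-0.7, 0.5, -0.2]
gripper_width: 0.355
```

>>> carry_out([
  [[0,0,0],0],
  [[0,0,0],0],
  [[0,0,0],0],
  [[0,0,0],0],
  [[0,0,0],0],
  [[0,0,0],0],
  [[0,0,0],0],
  [[0,0,0],0],
])

```text
clock: 19.45
position: [0.4419, -0.1943, 0.0025]
orientation: [-2.33, -2.108, 0.0]
contact_force: [-0.6, 0.8, -0.9]
gripper_width: 0.087
```

```bash
python3 - <<'E'
from h import *
go([443,-194,3],-5.7)
s,ds=optics.snapshot("scene"); 
crop(s[:,:,::-1],180,150,320,290,5,"pics/s12.png")
E
```

```text
t 19.45 pos [ 441.9 -194.3    2.5] yaw -5.73 tilt 0.0 F [-0.6  0.8 -0.9] w 0.087 q7 0.4
  tool shift [ 0.4  1.1 -0.5] twist -0.001 |d| 1.3
```

View pics/s12.png

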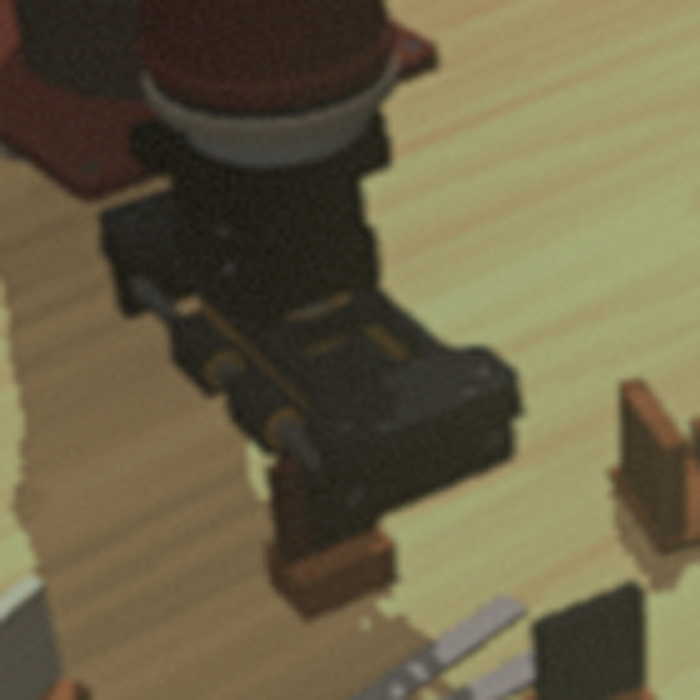

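```bash
cat >> h.py <<'E'
def plan(wps,n):
    """wps: list of (X world mm, yaw deg), n rows for each; prints tool-frame rows"""
    s=manip.sense(); R=Ro.from_rotvec(s["orientation"]).as_matrix(); p=s["position"]*1000; yaw=np.degrees(np.arctan2(R[1,1],R[0,1]))
    print("t",round(s["clock"],2),"pos",p.round(1),"yaw",yaw.round(2),"F",s["contact_force"].round(1),"w",round(s["gripper_width"],3))
    for (X,yt),k in zip(wps,n):
        e=(yt-yaw+90)%180-90; X=np.asarray(X,float); d=(X-p)/k; dy=e/k
        print("->",X.round(1),"yaw",round(yaw+e,1),"max",np.linalg.norm(d).round(1))
        for i in range(k):
            a=np.radians(yaw+dy*i); y=np.array([np.cos(a),np.sin(a)]); x=np.array([-y[1],y[0]])
            print("  ",[round(float(d[:2]@x),1),round(float(d[:2]@y),1),round(float(-d[2]),1)],round(float(np.radians(-dy)),3))
        p=X; yaw=yaw+e
E
python3 - <<'E'
from h import *
p=manip.sense()["position"]*1000
plan([(p+[0,0,53],-5.7),(rail(200,-100,55),-19.1),(rail(135,-2.5,55),-19.1)],[3,7,4])
E
```

```text
t 19.5 pos [ 441.8 -194.3    2.4] yaw -5.73 F [-0.1 -0.3 -0.2] w 0.094
-> [ 441.8 -194.3   55.4] yaw -5.7 max 17.7
   [0.0, 0.0, -17.7] -0.0
   [0.0, 0.0, -17.7] -0.0
   [0.0, 0.0, -17.7] -0.0
-> [465.4 120.8  55. ] yaw -19.1 max 45.1
   [45.1, -1.1, 0.1] 0.033
   [45.1, -2.6, 0.1] 0.033
   [45.0, -4.1, 0.1] 0.033
   [44.8, -5.6, 0.1] 0.033
   [44.6, -7.1, 0.1] 0.033
   [44.3, -8.6, 0.1] 0.033
   [44.0, -10.1, 0.1] 0.033
-> [578.8 150.3  55. ] yaw -19.1 max 29.3
   [16.3, 24.4, -0.0] -0.0
   [16.3, 24.4, -0.0] -0.0
   [16.3, 24.4, -0.0] -0.0
   [16.3, 24.4, -0.0] -0.0
```

>>> carry_out([
  [[0,0,-12],0],
  [[0,0,-20],0],
  [[0,0,-20],0],
  [[20,0,0],0.033],
  [[35,-1,0],0.033],
  [[35,-3,0],0.033],
  [[35,-3,0],0.033],
  [[35,-4,0],0.033],
])

```text
clock: 20.3
position: [0.4588, -0.0335, 0.0555]
orientation: [2.497, 1.906, 0.002]
contact_force: [0.2, 0.5, 0.1]
gripper_width: 0.092
```

>>> carry_out([
  [[35,-5,0],0.033],
  [[35,-6,0],0.033],
  [[35,-6,0],0],
  [[30,-6,0],0],
  [[20,-5,0],0],
  [[0,0,0],0],
  [[0,0,0],0],
  [[0,0,0],0],
])

```text
clock: 21.1
position: [0.479, 0.1204, 0.0548]
orientation: [2.558, 1.823, 0.0]
contact_force: [-0.1, 0.2, -1.1]
gripper_width: 0.091
```

```bash
python3 - <<'E'
from h import *
plan([(rail(135,-2.5,55),-19.1)],[4])
s,ds=optics.snapshot("scene"); cv2.imwrite("pics/s13.png",s[:,:,::-1])
E
```

```text
t 21.1 pos [479.  120.4  54.8] yaw -19.05 F [-0.1  0.2 -1.1] w 0.091
-> [578.8 150.3  55. ] yaw -19.1 max 26.0
   [15.2, 21.1, -0.0] 0.0
   [15.2, 21.1, -0.0] 0.0
   [15.2, 21.1, -0.0] 0.0
   [15.2, 21.1, -0.0] 0.0
```

View pics/s13.png

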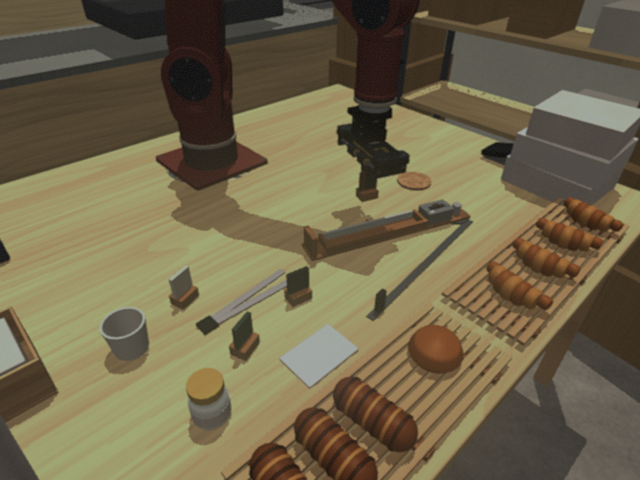

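>>> carry_out([
  [[15,21,0],0],
  [[15,21,0],0],
  [[15,21,0],0],
  [[10,14,0],0],
  [[6,7,0],0],
  [[0,0,0],0],
  [[0,0,0],0],
  [[0,0,0],0],
])

```text
clock: 21.95
position: [0.5773, 0.1514, 0.0545]
orientation: [-2.557, -1.824, 0.001]
contact_force: [0.8, 0.6, -1.2]
gripper_width: 0.094
```

```bash
python3 - <<'E'
from h import *
plan([(rail(135,-2.5,55),-19.1),(rail(135,-2.5,15),-19.1)],[1,1])
s,ds=optics.snapshot("scene"); crop(s[:,:,::-1],330,120,480,250,5,"pics/s14.png")
for x in (113,135,157):
  for y in (-18.5,13.5): print(x,y,proj("scene",rail(x,y,54)/1000).round(1))
E
```

```text
t 21.95 pos [577.3 151.4  54.5] yaw -18.99 F [ 0.8  0.6 -1.2] w 0.094
-> [578.8 150.3  55. ] yaw -19.1 max 1.9
   [-0.5, 1.7, -0.5] 0.002
-> [578.8 150.3  15. ] yaw -19.1 max 40.0
   [0.0, 0.0, 40.0] -0.0
113 -18.5 [412.7 204.1]
113 13.5 [420.8 211.3]
135 -18.5 [404.4 206.1]
135 13.5 [412.4 213.5]
157 -18.5 [396.  208.2]
157 13.5 [403.8 215.7]
```

View pics/s14.png

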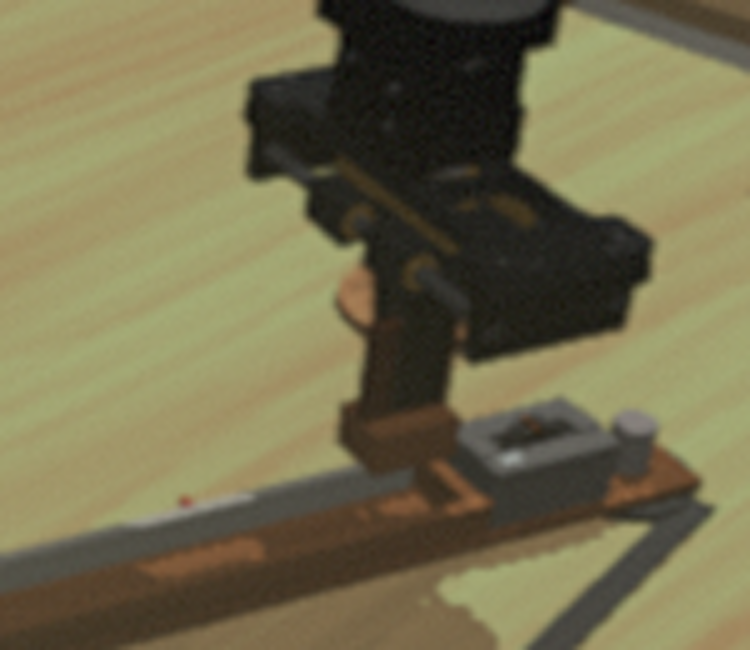

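>>> carry_out([
  [[0,1.7,8],0],
  [[0,0,10],0],
  [[0,0,6],0],
  [[0,0,3],0],
  [[0,0,0],0],
  [[0,0,0],0],
  [[0,0,0],0],
  [[0,0,0],0],
])

```text
clock: 22.8
position: [0.5798, 0.1515, 0.0277]
orientation: [-2.557, -1.825, -0.0]
contact_force: [-0.8, 0.5, -0.5]
gripper_width: 0.09
```

```bash
python3 - <<'E'
from h import *
plan([(rail(135,-2.5,15),-19.1)],[1])
E
```

```text
t 22.8 pos [579.8 151.5  27.7] yaw -18.96 F [-0.8  0.5 -0.5] w 0.09
-> [578.8 150.3  15. ] yaw -19.1 max 12.8
   [-1.4, -0.6, 12.7] 0.002
```

>>> carry_out([
  [[-1,-0.6,4],0],
  [[0,0,4],0],
  [[0,0,3],0],
  [[0,0,1],0],
  [[0,0,0.5],0],
  [[0,0,0],0],
  [[0,0,0],0],
  [[0,0,0],0],
])

```text
clock: 23.6
position: [0.579, 0.1506, 0.0151]
orientation: [2.557, 1.825, 0.0]
contact_force: [-0.6, 0.6, -1.2]
gripper_width: 0.087
```

```bash
python3 - <<'E'
from h import *
plan([(rail(135,-2.5,15),-19.1)],[1])
s,ds=optics.snapshot("scene"); crop(s[:,:,::-1],330,120,480,250,5,"pics/s15.png")
E
```

```text
t 23.6 pos [579.  150.6  15.1] yaw -18.97 F [-0.6  0.6 -1.2] w 0.087
-> [578.8 150.3  15. ] yaw -19.1 max 0.4
   [-0.4, -0.1, 0.1] 0.002
```

View pics/s15.png

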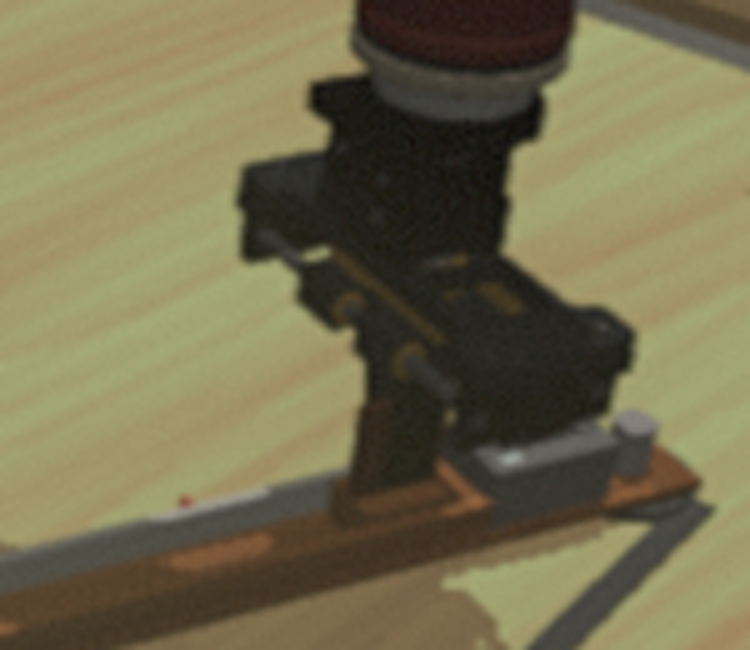

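>>> carry_out([
  [[0,0,0.6],0],
  [[0,0,0],0],
  [[0,0,0],0],
  [[0,0,0],0],
  [[0,0,0],0],
  [[0,0,0],0],
  [[0,0,0],0],
  [[0,0,0],0],
], claw=-0.2)

```text
clock: 24.45
position: [0.5789, 0.1506, 0.0143]
orientation: [2.557, 1.825, -0.0]
contact_force: [0.3, 0.2, -0.3]
gripper_width: 0.403
```

>>> carry_out([
  [[0,0,-5],0],
  [[0,0,-15],0],
  [[0,0,-30],0],
  [[0,0,-30],0],
  [[0,0,-30],0],
  [[0,-30,0],0],
  [[0,-40,0],0],
  [[-10,-40,0],0],
])

```text
clock: 25.25
position: [0.471, 0.1781, 0.1257]
orientation: [2.556, 1.826, 0.003]
contact_force: [-0.4, -0.3, 0.0]
gripper_width: 0.405
```

```bash
python3 - <<'E'
from h import *
plan([([444.5,-333.7,100],19)],[9])
for n in ("scene","top"):
    p,d=optics.snapshot(n); cv2.imwrite(f"pics/{n}16.png",p[:,:,::-1]); np.save(f"{n}16.npy",d)
E
```

```text
t 25.25 pos [471.  178.1 125.7] yaw -18.94 F [-0.4 -0.3  0. ] w 0.405
-> [ 444.5 -333.7  100. ] yaw 19.0 max 57.0
   [-54.7, 15.7, 2.9] -0.074
   [-55.7, 11.6, 2.9] -0.074
   [-56.4, 7.5, 2.9] -0.074
   [-56.8, 3.3, 2.9] -0.074
   [-56.9, -0.9, 2.9] -0.074
   [-56.7, -5.1, 2.9] -0.074
   [-56.2, -9.2, 2.9] -0.074
   [-55.4, -13.3, 2.9] -0.074
   [-54.2, -17.4, 2.9] -0.074
```

View pics/scene16.png

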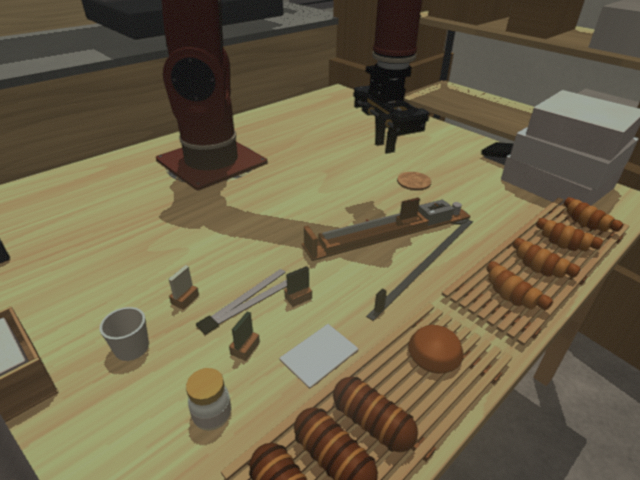

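View pics/top16.png

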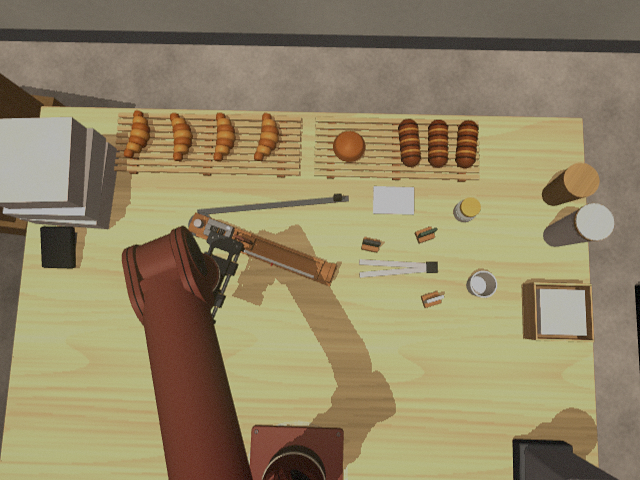

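```bash
cat >> h.py <<'E'
GUESS=dict(t0=(.582,-.175),t1=(.613,-.317),t2=(.4445,-.3335),t3=(.443,-.194))
def tags(D,names=("t0","t1","t2")):
    C=cloud("top",D)*1000; z=C[...,2]
    for n in names:
        g=np.array(GUESS[n])*1000
        near=(np.hypot(C[...,0]-g[0],C[...,1]-g[1])<60)
        for lo,hi in ((14,28),(55,78)):
            m=(near&(z>lo)&(z<hi)).astype(np.uint8); k,l,st,_=cv2.connectedComponentsWithStats(m,connectivity=8)
            if k<2: print(n,"none"); continue
            i=1+np.argmax(st[1:,4]); p=C[l==i]; (c,(w,h),a)=cv2.minAreaRect(p[:,:2].astype(np.float32))
            ang=a if w<h else a-90   # direction of thin axis
            print(n,lo,len(p),np.round(c,1),round(w,1),round(h,1),"thin axis yaw",round((ang+90)%180-90,1))
E
python3 - <<'E'
from h import *
tags(np.load("top16.npy"))
E
```

```text
t0 14 92 [ 573.1 -173.3] 43.5 12.8 thin axis yaw -10.7
t0 55 66 [ 582.8 -175.2] 43.5 8.9 thin axis yaw -9.7
t1 14 146 [ 612.9 -317.4] 32.1 45.4 thin axis yaw 21.1
t1 55 66 [ 612.2 -316.8] 8.0 43.2 thin axis yaw 21.8
t2 14 163 [ 444.4 -333.3] 31.8 44.5 thin axis yaw 18.2
t2 55 64 [ 444.3 -333.3] 7.9 43.8 thin axis yaw 18.9
```

>>> carry_out([
  [[-30,8,2],-0.055],
  [[-42,10,2],-0.055],
  [[-43,8,2],-0.055],
  [[-43,6,2],-0.055],
  [[-43,3,2],-0.055],
  [[-43,1,2],-0.055],
  [[-43,-1,2],-0.055],
  [[-43,-4,2],-0.055],
])

```text
clock: 26.15
position: [0.4592, -0.1587, 0.1097]
orientation: [2.094, 2.34, 0.003]
contact_force: [0.8, -0.1, -0.3]
gripper_width: 0.398
```

```bash
python3 - <<'E'
from h import *
plan([([444.5,-333.7,100],19)],[5])
E
```

```text
t 26.15 pos [ 459.2 -158.7  109.7] yaw 6.35 F [ 0.8 -0.1 -0.3] w 0.398
-> [ 444.5 -333.7  100. ] yaw 19.0 max 35.2
   [-34.5, -6.8, 1.9] -0.044
   [-34.1, -8.3, 1.9] -0.044
   [-33.7, -9.8, 1.9] -0.044
   [-33.3, -11.3, 1.9] -0.044
   [-32.7, -12.7, 1.9] -0.044
```

>>> carry_out([
  [[-34,-7,2],-0.044],
  [[-34,-8,2],-0.044],
  [[-34,-10,2],-0.044],
  [[-33,-11,2],-0.044],
  [[-33,-13,2],-0.044],
  [[0,0,0],0],
  [[0,0,0],0],
  [[0,0,0],0],
])

```text
clock: 26.95
position: [0.4443, -0.3304, 0.0989]
orientation: [1.827, 2.556, 0.001]
contact_force: [-0.5, 0.8, -0.5]
gripper_width: 0.398
```

```bash
python3 - <<'E'
from h import *
plan([([444.4,-333.5,3],18.8)],[4])
s,ds=optics.snapshot("scene"); crop(s[:,:,::-1],80,170,260,340,4,"pics/s17.png")
E
```

```text
t 26.95 pos [ 444.3 -330.4   98.9] yaw 18.88 F [-0.5  0.8 -0.5] w 0.398
-> [ 444.4 -333.5    3. ] yaw 18.8 max 24.0
   [-0.7, -0.2, 24.0] 0.0
   [-0.7, -0.2, 24.0] 0.0
   [-0.7, -0.2, 24.0] 0.0
   [-0.7, -0.2, 24.0] 0.0
```

View pics/s17.png

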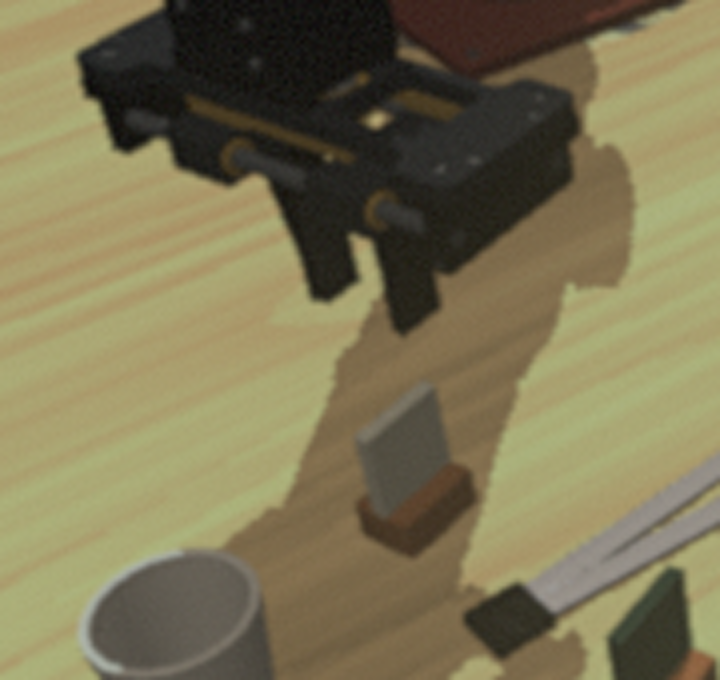

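>>> carry_out([
  [[-3,-1,15],0],
  [[0,0,25],0],
  [[0,0,25],0],
  [[0,0,20],0],
  [[0,0,11],0],
  [[0,0,0],0],
  [[0,0,0],0],
  [[0,0,0],0],
])

```text
clock: 27.8
position: [0.4445, -0.3347, 0.0033]
orientation: [1.827, 2.554, 0.001]
contact_force: [0.7, 0.5, -0.4]
gripper_width: 0.399
```

```bash
python3 - <<'E'
from h import *
plan([([444.4,-333.5,3],18.8)],[1])
s,ds=optics.snapshot("scene"); crop(s[:,:,::-1],80,170,260,340,4,"pics/s18.png")
E
```

```text
t 27.8 pos [ 444.5 -334.7    3.3] yaw 18.86 F [ 0.7  0.5 -0.4] w 0.399
-> [ 444.4 -333.5    3. ] yaw 18.8 max 1.3
   [1.2, 0.3, 0.3] 0.001
```

View pics/s18.png

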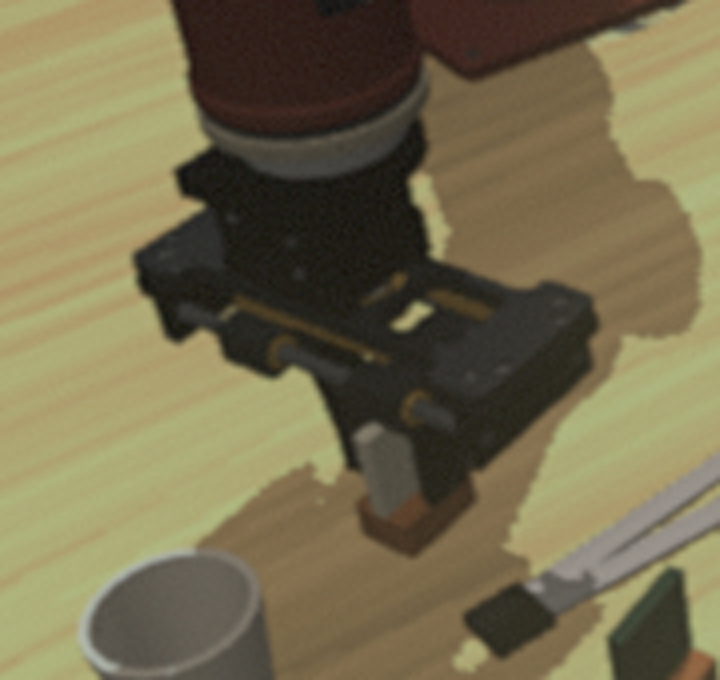

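Straddling the panel. Next I close the gripper and lift.

>>> carry_out([
  [[1,0,0],0],
  [[0,0,0],0],
  [[0,0,0],0],
  [[0,0,0],0],
  [[0,0,0],0],
  [[0,0,0],0],
  [[0,0,0],0],
  [[0,0,0],0],
], claw=-1, force=30)

```text
clock: 28.65
position: [0.4434, -0.3334, 0.0023]
orientation: [-1.828, -2.555, 0.0]
contact_force: [-0.6, 0.3, -1.0]
gripper_width: 0.087
```

```bash
python3 - <<'E'
from h import *
p=manip.sense()["position"]*1000
plan([(p+[0,0,53],18.86),([450,-20,55],0),(rail(200,-85,55),-19.1),(rail(190,-2.5,55),-19.1)],[3,8,4,4])
E
```

```text
t 28.65 pos [ 443.4 -333.4    2.3] yaw 18.85 F [-0.6  0.3 -1. ] w 0.087
-> [ 443.4 -333.4   55.3] yaw 18.9 max 17.7
   [0.0, 0.0, -17.7] -0.0
   [0.0, 0.0, -17.7] -0.0
   [0.0, 0.0, -17.7] -0.0
-> [450. -20.  55.] yaw -0.0 max 39.2
   [36.8, 13.4, 0.0] 0.041
   [37.3, 11.9, 0.0] 0.041
   [37.8, 10.4, 0.0] 0.041
   [38.2, 8.8, 0.0] 0.041
   [38.5, 7.2, 0.0] 0.041
   [38.8, 5.6, 0.0] 0.041
   [39.0, 4.0, 0.0] 0.041
   [39.1, 2.4, 0.0] 0.041
-> [479.5 115.9  55. ] yaw -19.1 max 34.8
   [34.0, 7.4, -0.0] 0.083
   [34.5, 4.5, -0.0] 0.083
   [34.7, 1.6, -0.0] 0.083
   [34.8, -1.3, -0.0] 0.083
-> [560.8  98.4  55. ] yaw -19.1 max 20.8
   [2.5, 20.6, -0.0] -0.0
   [2.5, 20.6, -0.0] -0.0
   [2.5, 20.6, -0.0] -0.0
   [2.5, 20.6, -0.0] -0.0
```

>>> carry_out([
  [[0,0,-15],0],
  [[0,0,-28],0],
  [[0,0,-30],0],
  [[20,7,0],0.041],
  [[37,12,0],0.041],
  [[38,10,0],0.041],
  [[38,9,0],0.041],
  [[38,7,0],0.041],
])

```text
clock: 29.45
position: [0.4468, -0.1552, 0.0763]
orientation: [2.082, 2.352, 0.001]
contact_force: [0.1, -0.0, -0.8]
gripper_width: 0.092
```

>>> carry_out([
  [[39,6,0],0.041],
  [[39,4,0],0.041],
  [[39,2,0],0.07],
  [[38,5,0],0.083],
  [[36,5,0],0.083],
  [[36,3,0],0.083],
  [[30,0,0],0.05],
  [[15,0,0],0],
])

```text
clock: 30.25
position: [0.4875, 0.1148, 0.0763]
orientation: [2.552, 1.832, 0.002]
contact_force: [1.0, 0.2, -0.1]
gripper_width: 0.09
```

```bash
python3 - <<'E'
from h import *
plan([(rail(188,-2.5,55),-19.1)],[5])
E
```

```text
t 30.25 pos [487.5 114.8  76.3] yaw -18.64 F [ 1.   0.2 -0.1] w 0.09
-> [561.4 100.3  55. ] yaw -19.1 max 15.6
   [2.0, 14.9, 4.3] 0.002
   [2.0, 14.9, 4.3] 0.002
   [2.0, 14.9, 4.3] 0.002
   [2.0, 14.9, 4.3] 0.002
   [2.1, 14.9, 4.3] 0.002
```

>>> carry_out([
  [[2,15,0],0.004],
  [[2,15,0],0.004],
  [[2,20,4],0],
  [[2,15,8],0],
  [[2,9,9],0],
  [[0,0,0],0],
  [[0,0,0],0],
  [[0,0,0],0],
])

```text
clock: 31.05
position: [0.5598, 0.0973, 0.0551]
orientation: [-2.561, -1.82, -0.001]
contact_force: [-0.8, 0.2, 0.3]
gripper_width: 0.087
```

```bash
python3 - <<'E'
from h import *
plan([(rail(188,-2.5,15),-19.1)],[1])
s,ds=optics.snapshot("scene"); crop(s[:,:,::-1],310,120,460,250,5,"pics/s19.png")
E
```

```text
t 31.05 pos [559.8  97.3  55.1] yaw -19.19 F [-0.8  0.2  0.3] w 0.087
-> [561.4 100.3  15. ] yaw -19.1 max 40.2
   [3.3, 0.5, 40.1] -0.001
```

View pics/s19.png

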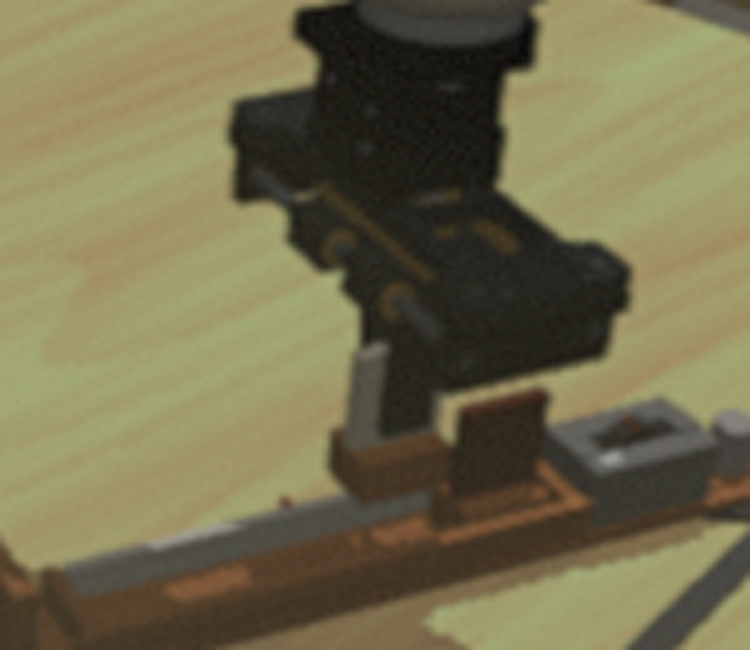

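>>> carry_out([
  [[1,0.5,8],0],
  [[0,0,10],0],
  [[0,0,6],0],
  [[0,0,4],0],
  [[0,0,4],0],
  [[0,0,4],0],
  [[0,0,2.5],0],
  [[0,0,1.5],0],
])

```text
clock: 31.9
position: [0.5609, 0.0982, 0.0142]
orientation: [-2.561, -1.82, 0.0]
contact_force: [-4.2, -0.8, 17.6]
gripper_width: 0.09
```

```bash
python3 - <<'E'
from h import *
plan([(rail(190,-2.5,15),-19.1)],[1])
s,ds=optics.snapshot("scene"); crop(s[:,:,::-1],310,120,460,250,5,"pics/s20.png")
E
```

```text
t 31.9 pos [560.9  98.2  14.2] yaw -19.2 F [-4.2 -0.8 17.6] w 0.09
-> [560.8  98.4  15. ] yaw -19.1 max 0.8
   [0.1, -0.1, -0.8] -0.002
```

View pics/s20.png

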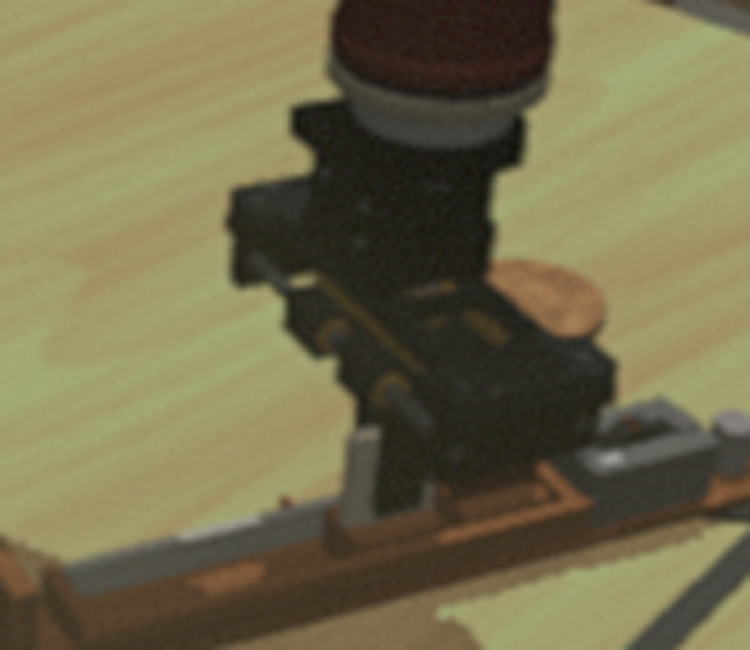

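>>> carry_out([
  [[0,0,-0.8],0],
  [[0,0,0],0],
  [[0,0,0],0],
  [[0,0,0],0],
  [[0,0,0],0],
  [[0,0,0],0],
  [[0,0,0],0],
  [[0,0,0],0],
], claw=-0.2)

```text
clock: 32.75
position: [0.5609, 0.0982, 0.0151]
orientation: [2.561, 1.82, -0.0]
contact_force: [-0.3, 0.1, 0.6]
gripper_width: 0.403
```

>>> carry_out([
  [[0,0,-5],0],
  [[0,0,-15],0],
  [[0,0,-30],0],
  [[0,0,-30],0],
  [[0,0,-30],0],
  [[-20,0,0],0],
  [[-40,0,0],0],
  [[-40,0,0],0],
])

```text
clock: 33.55
position: [0.5275, 0.0026, 0.1258]
orientation: [2.559, 1.821, 0.001]
contact_force: [0.9, -1.2, -0.3]
gripper_width: 0.397
```

```bash
python3 - <<'E'
from h import *
for n in ("scene","top"):
    p,d=optics.snapshot(n); cv2.imwrite(f"pics/{n}21.png",p[:,:,::-1]); np.save(f"{n}21.npy",d)
tags(d,("t0","t1"))
plan([([582.4,-175.2,100],-10.7)],[6])
E
```

```text
t0 14 95 [ 573.2 -173.4] 43.4 14.0 thin axis yaw -10.9
t0 55 68 [ 582.4 -175.1] 43.6 8.0 thin axis yaw -11.0
t1 14 88 [ 603.6 -320.8] 12.5 43.5 thin axis yaw 20.9
t1 55 65 [ 612.3 -316.6] 8.1 44.1 thin axis yaw 21.1
t 33.65 pos [526.3  -2.7 125.9] yaw -19.65 F [ 0.5 -0.6  0.3] w 0.4
-> [ 582.4 -175.2  100. ] yaw -10.7 max 30.5
   [-23.9, 18.5, 4.3] -0.026
   [-24.4, 17.8, 4.3] -0.026
   [-24.9, 17.2, 4.3] -0.026
   [-25.3, 16.6, 4.3] -0.026
   [-25.7, 15.9, 4.3] -0.026
   [-26.1, 15.2, 4.3] -0.026
```

View pics/scene21.png

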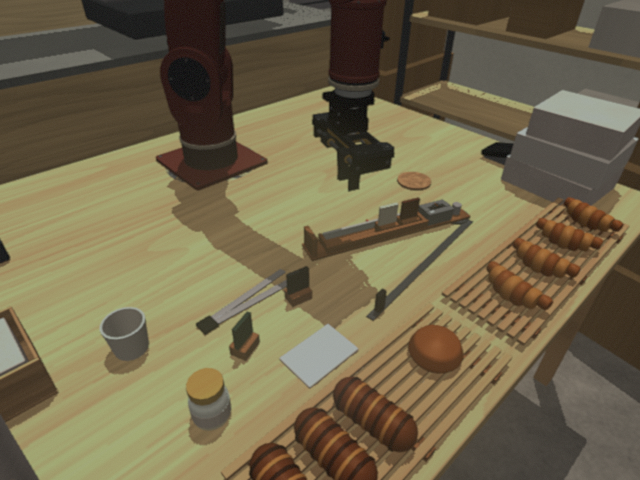

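Tags 3 and 2 stand in the channel, at about (409,209) and (388,214) in the scene view. Next is t0.

>>> carry_out([
  [[-24,18,4],-0.026],
  [[-24,18,4],-0.026],
  [[-25,17,4],-0.026],
  [[-25,17,4],-0.026],
  [[-26,16,5],-0.026],
  [[-26,15,5],-0.026],
  [[0,0,0],0],
  [[0,0,0],0],
])

```text
clock: 34.45
position: [0.585, -0.1687, 0.0992]
orientation: [-2.413, -2.011, 0.001]
contact_force: [-0.5, 1.0, 0.2]
gripper_width: 0.401
```

```bash
python3 - <<'E'
from h import *
plan([([582.4,-175.2,3],-10.7)],[1])
s,ds=optics.snapshot("scene"); crop(s[:,:,::-1],210,150,370,320,4,"pics/s22.png")
E
```

```text
t 34.45 pos [ 585.  -168.7   99.2] yaw -10.39 F [-0.5  1.   0.2] w 0.401
-> [ 582.4 -175.2    3. ] yaw -10.7 max 96.5
   [-6.9, -1.4, 96.2] 0.005
```

View pics/s22.png

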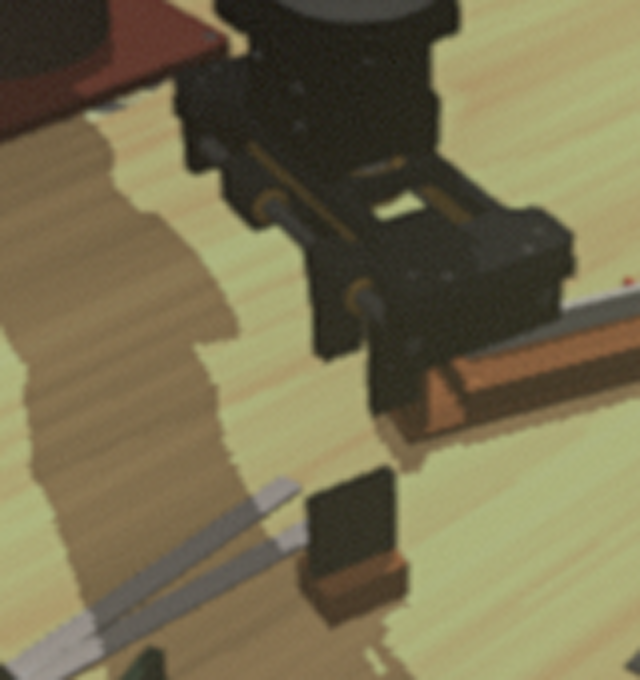

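>>> carry_out([
  [[-6.5,-1.4,10],0.005],
  [[0,0,25],0],
  [[0,0,25],0],
  [[0,0,20],0],
  [[0,0,16],0],
  [[0,0,0],0],
  [[0,0,0],0],
  [[0,0,0],0],
])

```text
clock: 35.3
position: [0.5836, -0.1742, 0.0043]
orientation: [2.415, 2.007, 0.002]
contact_force: [1.2, 0.6, 0.5]
gripper_width: 0.402
```

```bash
python3 - <<'E'
from h import *
plan([([582.4,-175.2,3],-10.7)],[1])
s,ds=optics.snapshot("scene"); crop(s[:,:,::-1],210,150,370,320,4,"pics/s23.png")
E
```

```text
t 35.3 pos [ 583.6 -174.2    4.3] yaw -10.54 F [1.2 0.6 0.5] w 0.402
-> [ 582.4 -175.2    3. ] yaw -10.7 max 2.1
   [-1.3, -1.0, 1.3] 0.003
```

View pics/s23.png

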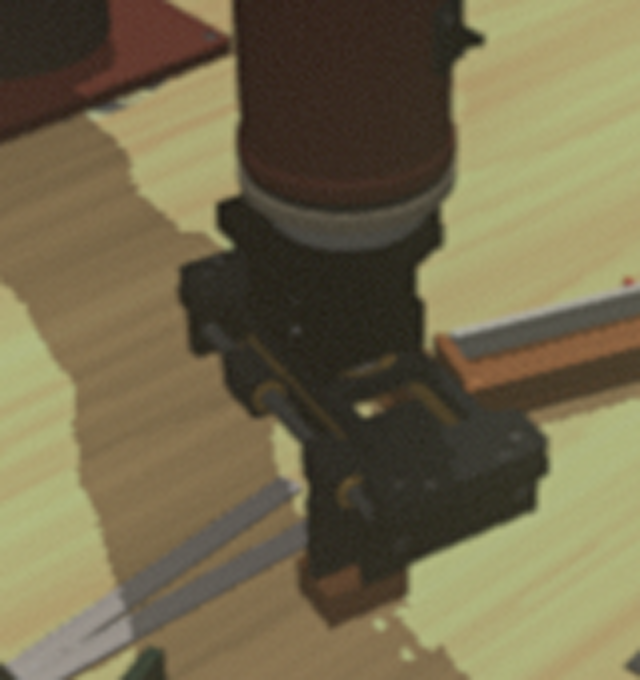

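>>> carry_out([
  [[-1,-1,1.5],0],
  [[0,0,0],0],
  [[0,0,0],0],
  [[0,0,0],0],
  [[0,0,0],0],
  [[0,0,0],0],
  [[0,0,0],0],
  [[0,0,0],0],
], claw=-1)

```text
clock: 36.15
position: [0.5817, -0.1748, 0.0016]
orientation: [-2.416, -2.008, 0.0]
contact_force: [0.7, -0.7, -1.6]
gripper_width: 0.084
```

```bash
python3 - <<'E'
from h import *
p=manip.sense()["position"]*1000
plan([(p+[0,0,80],-10.7),(rail(246,-2.5,82),-19.1)],[3,8])
E
```

```text
t 36.15 pos [ 581.7 -174.8    1.6] yaw -10.54 F [ 0.7 -0.7 -1.6] w 0.084
-> [ 581.7 -174.8   81.6] yaw -10.7 max 26.7
   [0.0, 0.0, -26.7] 0.001
   [0.0, 0.0, -26.7] 0.001
   [0.0, 0.0, -26.7] 0.001
-> [542.4  45.5  82. ] yaw -19.1 max 28.0
   [26.1, -9.9, -0.1] 0.018
   [26.0, -10.4, -0.1] 0.018
   [25.8, -10.9, -0.1] 0.018
   [25.6, -11.3, -0.1] 0.018
   [25.3, -11.8, -0.1] 0.018
   [25.1, -12.3, -0.1] 0.018
   [24.9, -12.7, -0.1] 0.018
   [24.7, -13.2, -0.1] 0.018
```

>>> carry_out([
  [[0,0,-15],0],
  [[0,0,-30],0],
  [[0,0,-35],0],
  [[20,-8,0],0.018],
  [[26,-10,0],0.018],
  [[26,-11,0],0.018],
  [[26,-11,0],0.018],
  [[26,-12,0],0.018],
])

```text
clock: 36.95
position: [0.5583, -0.0415, 0.0828]
orientation: [2.505, 1.895, 0.002]
contact_force: [0.1, -0.3, -1.3]
gripper_width: 0.084
```

>>> carry_out([
  [[26,-12,0],0.018],
  [[25,-13,0],0.018],
  [[22,-12,0],0.018],
  [[9,-3,5],0],
  [[0,0,10],0],
  [[0,0,12],0],
  [[0,0,0],0],
  [[0,0,0],0],
])

```text
clock: 37.75
position: [0.5436, 0.046, 0.0541]
orientation: [2.556, 1.826, -0.002]
contact_force: [-0.4, 0.5, -0.6]
gripper_width: 0.087
```

```bash
python3 - <<'E'
from h import *
plan([(rail(246,-2.5,13.6),-19.1)],[1])
s,ds=optics.snapshot("scene"); crop(s[:,:,::-1],290,130,440,260,5,"pics/s24.png")
E
```

```text
t 37.75 pos [543.6  46.   54.1] yaw -18.91 F [-0.4  0.5 -0.6] w 0.087
-> [542.4  45.5  13.6] yaw -19.1 max 40.6
   [-0.9, -0.9, 40.5] 0.003
```

View pics/s24.png

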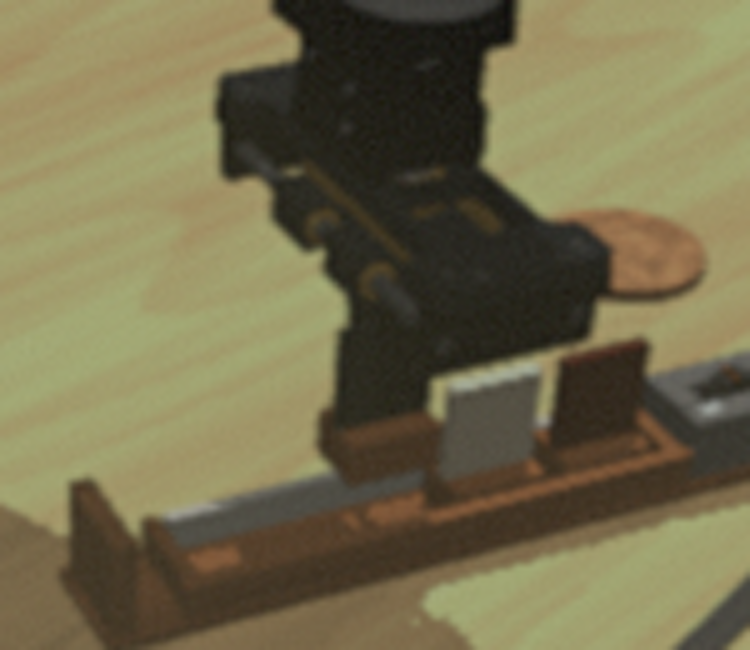

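>>> carry_out([
  [[-1,-0.9,8],0.003],
  [[0,0,10],0],
  [[0,0,6],0],
  [[0,0,4],0],
  [[0,0,4],0],
  [[0,0,4],0],
  [[0,0,3],0],
  [[0,0,1],0],
])

```text
clock: 38.6
position: [0.5426, 0.047, 0.0144]
orientation: [-2.557, -1.825, 0.0]
contact_force: [-1.0, 0.2, -0.6]
gripper_width: 0.09
```

```bash
python3 - <<'E'
from h import *
plan([(rail(246,-2.5,13.6),-19.1)],[1])
E
```

```text
t 38.6 pos [542.6  47.   14.4] yaw -18.96 F [-1.   0.2 -0.6] w 0.09
-> [542.4  45.5  13.6] yaw -19.1 max 1.7
   [-1.5, 0.4, 0.8] 0.002
```

>>> carry_out([
  [[0,0,0.8],0],
  [[0,0,0],0],
  [[0,0,0],0],
  [[0,0,0],0],
  [[0,0,0],0],
  [[0,0,0],0],
  [[0,0,0],0],
  [[0,0,0],0],
], claw=-0.2)

```text
clock: 39.4
position: [0.5427, 0.0471, 0.0139]
orientation: [2.557, 1.825, 0.0]
contact_force: [0.0, -0.2, 0.4]
gripper_width: 0.399
```

>>> carry_out([
  [[0,0,-5],0],
  [[0,0,-15],0],
  [[0,0,-30],0],
  [[0,0,-30],0],
  [[0,0,-30],0],
  [[-20,0,0],0],
  [[-40,0,0],0],
  [[-40,0,0],0],
])

```text
clock: 40.2
position: [0.5097, -0.0488, 0.1245]
orientation: [2.556, 1.826, 0.001]
contact_force: [0.6, -0.5, 0.5]
gripper_width: 0.404
```

```bash
python3 - <<'E'
from h import *
for n in ("scene","top"):
    p,d=optics.snapshot(n); cv2.imwrite(f"pics/{n}25.png",p[:,:,::-1]); np.save(f"{n}25.npy",d)
tags(d,("t1",))
plan([([612.5,-316.9,100],21)],[8])
E
```

```text
t1 14 144 [ 612.5 -317. ] 32.1 43.8 thin axis yaw 20.3
t1 55 66 [ 612.6 -317. ] 8.2 44.3 thin axis yaw 20.2
t 40.3 pos [508.2 -53.8 124.6] yaw -19.42 F [0.4 0.1 0.4] w 0.4
-> [ 612.5 -316.9  100. ] yaw 21.0 max 35.5
   [-26.7, 23.2, 3.1] -0.088
   [-28.6, 20.8, 3.1] -0.088
   [-30.3, 18.2, 3.1] -0.088
   [-31.8, 15.4, 3.1] -0.088
   [-33.1, 12.6, 3.1] -0.088
   [-34.0, 9.6, 3.1] -0.088
   [-34.8, 6.6, 3.1] -0.088
   [-35.2, 3.5, 3.1] -0.088
```

View pics/scene25.png

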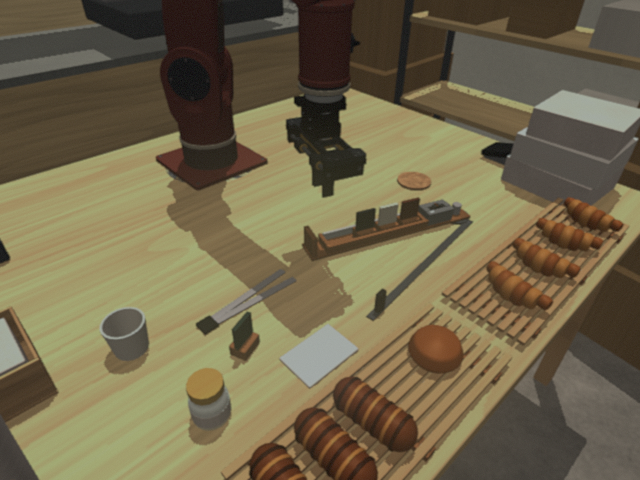

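>>> carry_out([
  [[-27,23,3],-0.087],
  [[-29,21,3],-0.087],
  [[-30,18,3],-0.087],
  [[-32,15,3],-0.087],
  [[-33,13,3],-0.087],
  [[-34,10,3],-0.087],
  [[-35,7,3],-0.087],
  [[-35,3,3],-0.087],
])

```text
clock: 41.1
position: [0.6157, -0.3119, 0.0999]
orientation: [-1.777, -2.591, 0.0]
contact_force: [0.1, -0.3, 0.7]
gripper_width: 0.403
```

>>> carry_out([
  [[0,0,0],0],
  [[0,0,0],0],
  [[0,0,0],0],
  [[0,0,0],0],
  [[0,0,0],0],
  [[0,0,0],0],
  [[0,0,0],0],
  [[0,0,0],0],
])

```text
clock: 41.9
position: [0.6154, -0.3104, 0.1]
orientation: [1.781, 2.588, 0.0]
contact_force: [-0.3, 0.1, -0.5]
gripper_width: 0.398
```

```bash
python3 - <<'E'
from h import *
plan([([612.5,-317,3],20.6)],[1])
s,ds=optics.snapshot("scene"); crop(s[:,:,::-1],160,200,320,370,4,"pics/s26.png")
E
```

```text
t 41.9 pos [ 615.4 -310.4  100. ] yaw 20.92 F [-0.3  0.1 -0.5] w 0.398
-> [ 612.5 -317.     3. ] yaw 20.6 max 97.2
   [-5.1, -5.1, 97.0] 0.006
```

View pics/s26.png

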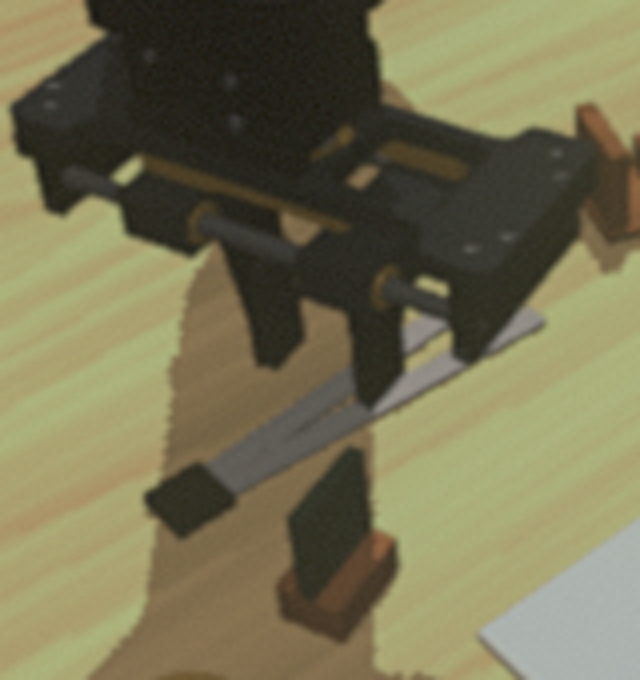

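>>> carry_out([
  [[-5,-5,10],0.006],
  [[0,0,25],0],
  [[0,0,25],0],
  [[0,0,20],0],
  [[0,0,17],0],
  [[0,0,0],0],
  [[0,0,0],0],
  [[0,0,0],0],
])

```text
clock: 42.75
position: [0.6131, -0.3177, 0.0041]
orientation: [1.788, 2.581, 0.0]
contact_force: [1.2, 0.3, 0.9]
gripper_width: 0.399
```

```bash
python3 - <<'E'
from h import *
plan([([612.5,-317,3],20.6)],[1])
s,ds=optics.snapshot("scene"); crop(s[:,:,::-1],160,200,320,370,4,"pics/s27.png")
E
```

```text
t 42.75 pos [ 613.1 -317.7    4.1] yaw 20.56 F [1.2 0.3 0.9] w 0.399
-> [ 612.5 -317.     3. ] yaw 20.6 max 1.5
   [0.9, -0.4, 1.1] -0.001
```

View pics/s27.png

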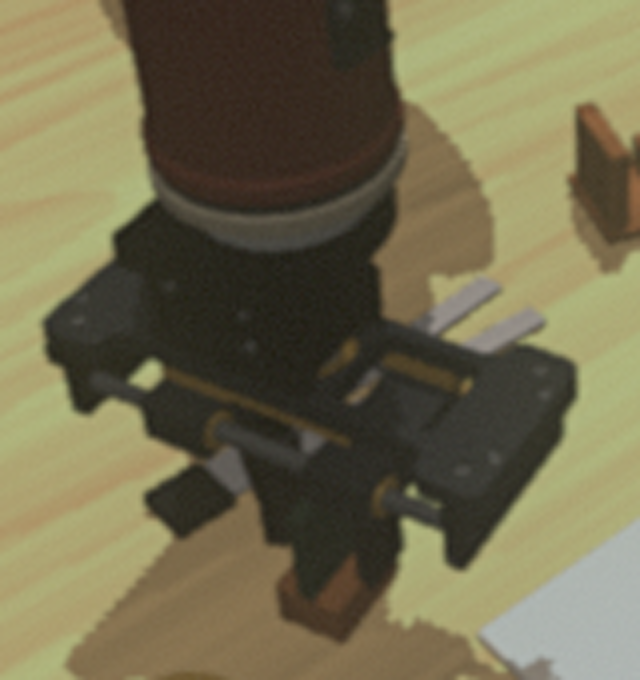

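>>> carry_out([
  [[0.7,-0.5,1.5],0],
  [[0,0,0],0],
  [[0,0,0],0],
  [[0,0,0],0],
  [[0,0,0],0],
  [[0,0,0],0],
  [[0,0,0],0],
  [[0,0,0],0],
], claw=-1)

```text
clock: 43.6
position: [0.6117, -0.3165, 0.0013]
orientation: [-1.789, -2.582, 0.0]
contact_force: [-0.6, -0.1, 0.2]
gripper_width: 0.093
```

```bash
python3 - <<'E'
from h import *
p=manip.sense()["position"]*1000
plan([(p+[0,0,85],20.6),(rail(300,-2.5,88),-19.1)],[3,10])
E
```

```text
t 43.6 pos [ 611.7 -316.5    1.3] yaw 20.56 F [-0.6 -0.1  0.2] w 0.093
-> [ 611.7 -316.5   86.3] yaw 20.6 max 28.3
   [0.0, 0.0, -28.3] -0.0
   [0.0, 0.0, -28.3] -0.0
   [0.0, 0.0, -28.3] -0.0
-> [524.8  -5.6  88. ] yaw -19.1 max 32.3
   [32.2, 2.8, -0.2] 0.069
   [32.3, 0.6, -0.2] 0.069
   [32.2, -1.7, -0.2] 0.069
   [32.1, -3.9, -0.2] 0.069
   [31.7, -6.1, -0.2] 0.069
   [31.2, -8.3, -0.2] 0.069
   [30.6, -10.4, -0.2] 0.069
   [29.8, -12.5, -0.2] 0.069
   [28.8, -14.6, -0.2] 0.069
   [27.8, -16.5, -0.2] 0.069
```

>>> carry_out([
  [[0,0,-15],0],
  [[0,0,-30],0],
  [[0,0,-40],0],
  [[20,2,0],0.04],
  [[32,2,0],0.07],
  [[32,0,0],0.07],
  [[32,-2,0],0.07],
  [[32,-4,0],0.07],
])

```text
clock: 44.4
position: [0.5752, -0.1716, 0.0874]
orientation: [2.181, 2.26, 0.001]
contact_force: [0.6, -0.0, -1.7]
gripper_width: 0.088
```

>>> carry_out([
  [[32,-6,0],0.07],
  [[31,-8,0],0.07],
  [[31,-10,0],0.07],
  [[30,-12,0],0.07],
  [[29,-14,0],0.07],
  [[25,-14,0],0.07],
  [[10,-5,0],0.02],
  [[0,0,0],0],
])

```text
clock: 45.2
position: [0.5345, 0.0268, 0.0872]
orientation: [-2.616, -1.738, -0.002]
contact_force: [0.5, 0.2, -1.2]
gripper_width: 0.091
```

```bash
python3 - <<'E'
from h import *
plan([(rail(300,-2.5,55),-19.1)],[1])
s,ds=optics.snapshot("scene"); crop(s[:,:,::-1],270,130,420,260,5,"pics/s28.png")
E
```

```text
t 45.2 pos [534.5  26.8  87.2] yaw -22.8 F [ 0.5  0.2 -1.2] w 0.091
-> [524.8  -5.6  55. ] yaw -19.1 max 46.7
   [-33.6, 3.6, 32.2] -0.065
```

View pics/s28.png

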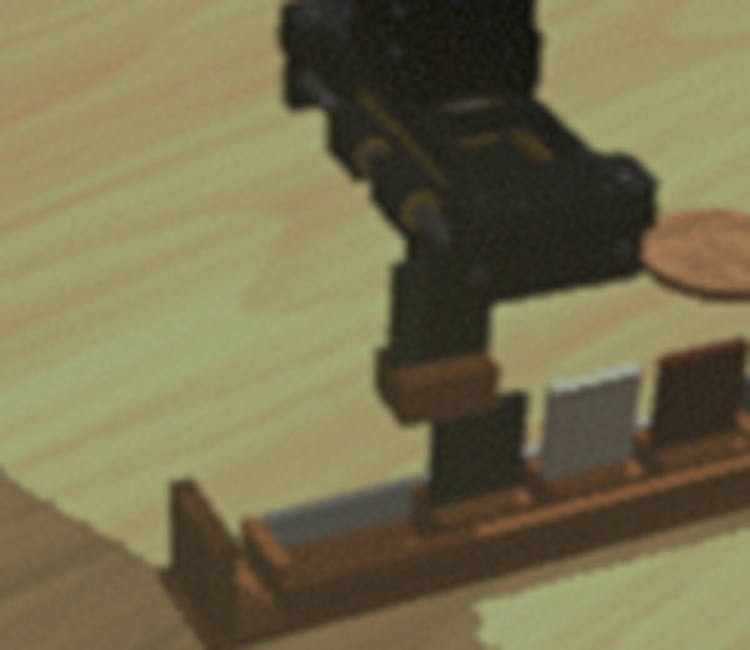

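>>> carry_out([
  [[-15,1,0],-0.03],
  [[-14,2,0],-0.035],
  [[-4,1,0],0],
  [[0,0,8],0],
  [[0,0,12],0],
  [[0,0,12],0],
  [[0,0,0],0],
  [[0,0,0],0],
])

```text
clock: 46.05
position: [0.5255, -0.0075, 0.0537]
orientation: [-2.561, -1.819, 0.002]
contact_force: [-0.2, 0.3, -1.1]
gripper_width: 0.089
```

```bash
python3 - <<'E'
from h import *
plan([(rail(300,-2.5,13.3),-19.1)],[1])
s,ds=optics.snapshot("scene"); crop(s[:,:,::-1],270,130,420,260,5,"pics/s29.png")
E
```

```text
t 46.05 pos [525.5  -7.5  53.7] yaw -19.24 F [-0.2  0.3 -1.1] w 0.089
-> [524.8  -5.6  13.3] yaw -19.1 max 40.5
   [1.6, -1.3, 40.4] -0.003
```

View pics/s29.png

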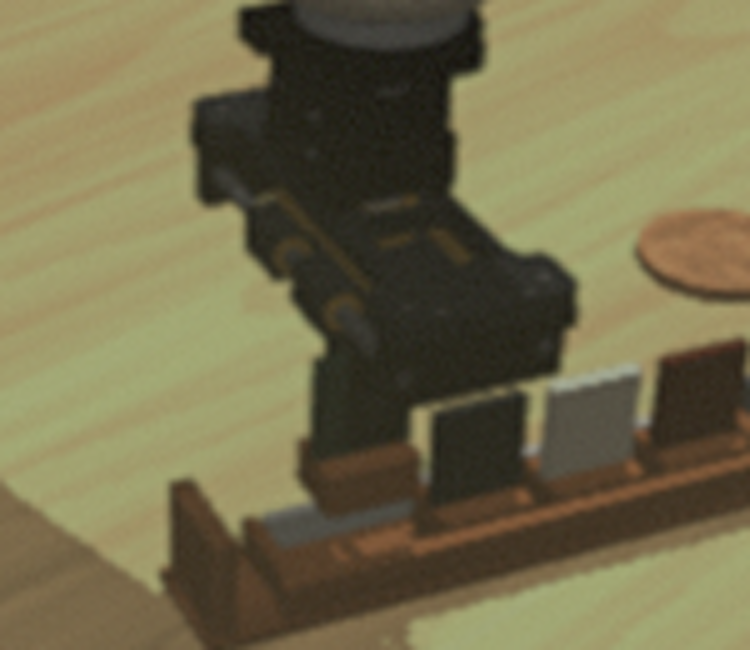

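>>> carry_out([
  [[0.5,-1.3,8],-0.003],
  [[0,0,10],0],
  [[0,0,6],0],
  [[0,0,4],0],
  [[0,0,4],0],
  [[0,0,4],0],
  [[0,0,3],0],
  [[0,0,1],0],
])

```text
clock: 46.9
position: [0.5247, -0.0067, 0.0141]
orientation: [-2.559, -1.822, 0.0]
contact_force: [0.3, 0.2, -1.0]
gripper_width: 0.091
```

```bash
python3 - <<'E'
from h import *
plan([(rail(300,-2.5,13.3),-19.1)],[1])
E
```

```text
t 46.9 pos [524.7  -6.7  14.1] yaw -19.08 F [ 0.3  0.2 -1. ] w 0.091
-> [524.8  -5.6  13.3] yaw -19.1 max 1.3
   [1.0, -0.3, 0.8] 0.0
```

>>> carry_out([
  [[0,0,0.8],0],
  [[0,0,0],0],
  [[0,0,0],0],
  [[0,0,0],0],
  [[0,0,0],0],
  [[0,0,0],0],
  [[0,0,0],0],
  [[0,0,0],0],
], claw=-0.2)

```text
clock: 47.7
position: [0.5248, -0.0066, 0.0136]
orientation: [2.559, 1.822, 0.0]
contact_force: [0.0, -0.7, -0.0]
gripper_width: 0.4
```

>>> carry_out([
  [[0,0,-5],0],
  [[0,0,-15],0],
  [[0,0,-30],0],
  [[0,0,-30],0],
  [[0,0,-30],0],
  [[0,-40,0],0],
  [[0,-45,0],0],
  [[0,-20,0],0],
])

```text
clock: 48.5
position: [0.4233, 0.0282, 0.1242]
orientation: [-2.557, -1.822, -0.002]
contact_force: [-0.3, 0.9, 1.1]
gripper_width: 0.398
```

```bash
python3 - <<'E'
from h import *
for n in ("scene","top"):
    p,d=optics.snapshot(n); cv2.imwrite(f"pics/{n}30.png",p[:,:,::-1]); np.save(f"{n}30.npy",d)
    if n=="scene": crop(p[:,:,::-1],290,170,490,270,4,"pics/s30c.png")
    else: crop(p[:,:,::-1],180,185,350,295,4.7,"pics/t30c.png")
plan([(rail(72,0,80),70.9)],[1])
C=cloud("top",d)*1000; z=C[...,2]
for nm,x in dict(t3=135,t2=190,t0=246,t1=300).items():
    g=rail(x,0,0); near=np.hypot(C[...,0]-g[0],C[...,1]-g[1])<32
    for lo,hi in ((31,37),(70,86)):
        p=C[near&(z>lo)&(z<hi)]
        if len(p)>5:
            c,(w,h),a=cv2.minAreaRect(p[:,:2].astype(np.float32)); u=np.array([np.cos(TH),np.sin(TH)]); q=np.array(c)-P0
            print(nm,lo,len(p),"rail xy",round(q@u,1),round(q@[-u[1],u[0]],1),round(w,1),round(h,1),round(a,1),"z",round(np.median(p[:,2]),1))
E
```

```text
t 48.6 pos [423.8  28.8 124.4] yaw -18.97 F [ 0.3 -0.1 -1.1] w 0.403
-> [601.7 209.1  80. ] yaw 70.9 max 257.2
   [228.3, 109.8, 44.4] -1.568
t3 31 124 rail xy 132.8 -0.6 57.6 47.0 72.8 z 33.4
t3 70 61 rail xy 134.3 -0.4 44.1 7.9 70.2 z 79.7
t2 31 132 rail xy 190.8 -0.9 45.7 49.1 69.6 z 33.4
t2 70 60 rail xy 190.1 -0.3 42.5 8.2 71.3 z 79.4
t0 31 69 rail xy 243.2 9.8 30.6 57.6 11.3 z 33.4
t0 70 35 rail xy 244.3 -0.8 43.6 8.0 71.9 z 79.8
t1 31 61 rail xy 300.0 16.1 50.0 16.9 68.5 z 32.9
t1 70 27 rail xy 302.1 2.0 41.0 3.9 70.7 z 80.0
```

View pics/s30c.png

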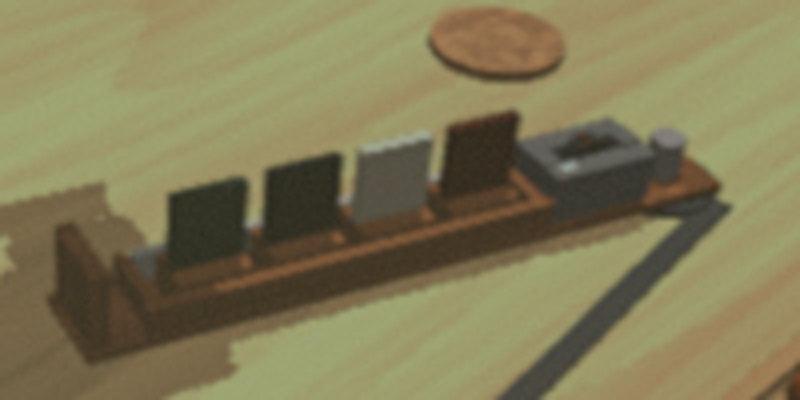

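View pics/t30c.png

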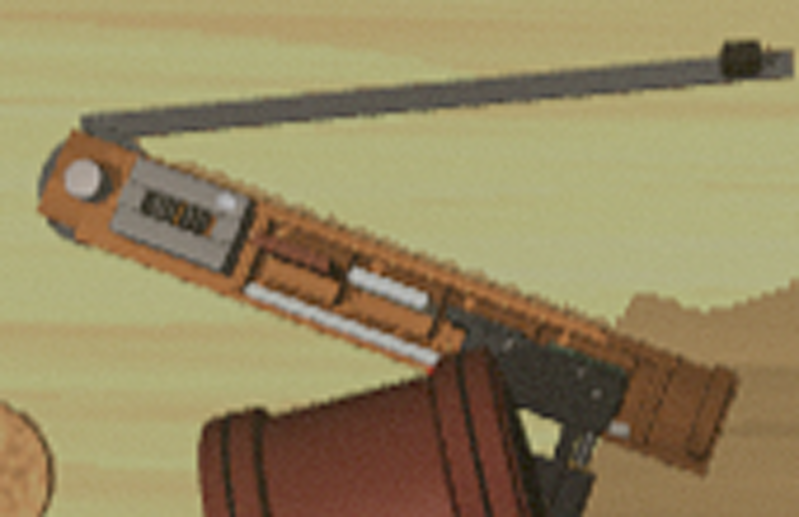

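```bash
python3 - <<'E'
from h import *
plan([(rail(71,0,110),-19.1),(rail(71,0,26),-19.1)],[8,5])
E
```

```text
t 48.6 pos [423.8  28.8 124.4] yaw -18.97 F [ 0.3 -0.1 -1.1] w 0.403
-> [602.1 210.  110. ] yaw -19.1 max 31.8
   [28.7, 13.7, 1.8] 0.0
   [28.7, 13.7, 1.8] 0.0
   [28.7, 13.7, 1.8] 0.0
   [28.7, 13.7, 1.8] 0.0
   [28.7, 13.7, 1.8] 0.0
   [28.7, 13.7, 1.8] 0.0
   [28.7, 13.7, 1.8] 0.0
   [28.7, 13.7, 1.8] 0.0
-> [602.1 210.   26. ] yaw -19.1 max 16.8
   [0.0, 0.0, 16.8] -0.0
   [0.0, 0.0, 16.8] -0.0
   [0.0, 0.0, 16.8] -0.0
   [0.0, 0.0, 16.8] -0.0
   [0.0, 0.0, 16.8] -0.0
```

>>> carry_out([
  [[29,14,1],0],
  [[29,14,1],0],
  [[29,14,2],0],
  [[29,14,2],0],
  [[29,14,2],0],
  [[29,14,2],0],
  [[29,14,2],0],
  [[27,12,2],0],
], claw=-1)

```text
clock: 49.4
position: [0.6068, 0.21, 0.1099]
orientation: [2.557, 1.822, 0.001]
contact_force: [0.8, 0.1, -0.7]
gripper_width: 0.009
```

>>> carry_out([
  [[0,0,0],0],
  [[0,0,15],0],
  [[0,0,20],0],
  [[0,0,20],0],
  [[0,0,15],0],
  [[0,0,10],0],
  [[0,0,0],0],
  [[0,0,0],0],
])

```text
clock: 50.2
position: [0.6051, 0.2089, 0.03]
orientation: [2.559, 1.822, 0.001]
contact_force: [1.3, 0.0, 0.8]
gripper_width: 0.006
```

```bash
python3 - <<'E'
from h import *
plan([(rail(70,0,20.5),-19.1)],[1])
s,ds=optics.snapshot("scene"); crop(s[:,:,::-1],350,110,500,240,5,"pics/s31.png")
E
```

```text
t 50.2 pos [605.1 208.9  30. ] yaw -19.1 F [1.3 0.  0.8] w 0.006
-> [602.4 211.   20.5] yaw -19.1 max 10.1
   [1.1, -3.2, 9.5] -0.0
```

View pics/s31.png

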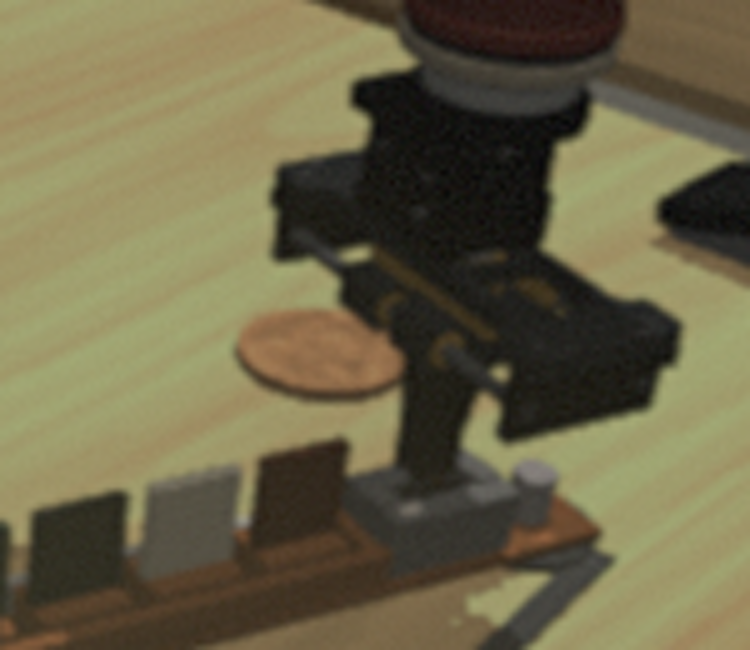

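>>> carry_out([
  [[0,-3,4],0],
  [[0,0,4],0],
  [[0,0,1.8],0],
  [[0,0,0],0],
  [[4,0,0],0],
  [[4,0,0],0],
  [[5,0,0],0],
  [[5,0,0],0],
])

```text
clock: 51.05
position: [0.6081, 0.2279, 0.0217]
orientation: [-2.558, -1.822, -0.002]
contact_force: [-7.0, 0.3, 17.2]
gripper_width: 0.009
```

>>> carry_out([
  [[3,0,0],0],
  [[0,0,0],0],
  [[0,0,-5],0],
  [[-10,0,0],0],
  [[-11,0,0],0],
  [[0,0,5],0],
  [[0,0,0],0],
  [[0,0,0],0],
])

```text
clock: 51.85
position: [0.6022, 0.2074, 0.0204]
orientation: [2.56, 1.819, -0.002]
contact_force: [-4.5, -6.1, 13.7]
gripper_width: -0.001
```

```bash
python3 - <<'E'
from h import *
plan([(rail(70,0,20.5),-19.1)],[1])
p,d=optics.snapshot("top"); print(jaw(p))
E
```

```text
t 51.85 pos [602.2 207.4  20.4] yaw -19.22 F [-4.5 -6.1 13.7] w -0.001
-> [602.4 211.   20.5] yaw -19.1 max 3.5
   [3.4, -0.9, -0.1] -0.002
[(190, -23.89, 0.0), (205, -24.2, 2.0), (220, -23.9, 0.0), (235, -23.96, 1.5), (250, -24.01, 1.5), (265, -24.41, 1.0), (280, -24.09, 2.0), (295, -24.15, 6.0), (310, -24.09, 6.0)]
```

>>> carry_out([
  [[0,0,-0.4],0],
  [[4,0,0],0],
  [[5,0,0],0],
  [[5,0,0],0],
  [[5,0,0],0],
  [[4,0,0],0],
  [[0,0,-5],0],
  [[-11,0,0],0],
])

```text
clock: 52.7
position: [0.6058, 0.2225, 0.0251]
orientation: [-2.557, -1.825, -0.001]
contact_force: [-0.0, -0.5, -0.2]
gripper_width: 0.005
```

>>> carry_out([
  [[-12,0,0],0],
  [[0,0,5],0],
  [[0,0,0],0],
  [[4,0,0],0],
  [[5,0,0],0],
  [[5,0,0],0],
  [[5,0,0],0],
  [[4,0,0],0],
])

```text
clock: 53.5
position: [0.6104, 0.2319, 0.0214]
orientation: [2.559, 1.822, 0.003]
contact_force: [-0.7, -0.1, 8.8]
gripper_width: 0.004
```

>>> carry_out([
  [[0,0,-5],0],
  [[-11,0,0],0],
  [[-12,0,0],0],
  [[0,0,5],0],
  [[0,0,0],0],
  [[0,0,0],0],
  [[0,0,0],0],
  [[0,0,0],0],
])

```text
clock: 54.3
position: [0.6023, 0.2081, 0.0208]
orientation: [2.56, 1.82, -0.001]
contact_force: [-3.2, -4.9, 10.9]
gripper_width: 0.005
```

```bash
python3 - <<'E'
from h import *
plan([(rail(70,0,20.5),-19.1)],[1])
p,d=optics.snapshot("top"); print(jaw(p))
for k,(r,q) in railfit(d).items(): print(k,len(q),[np.round(a,1) for a in r]) if k=="tab" else 0
E
```

```text
t 54.3 pos [602.3 208.1  20.8] yaw -19.19 F [-3.2 -4.9 10.9] w 0.005
-> [602.4 211.   20.5] yaw -19.1 max 2.9
   [2.7, -0.8, 0.3] -0.002
[(190, -20.04, 1.5), (205, -20.45, 1.0), (220, -20.43, 0.0), (235, -20.16, 1.5), (250, -20.3, 2.0), (265, -20.8, 3.0), (280, -20.54, 3.0), (295, -20.35, 5.0), (310, -20.7, 5.0)]
tab 95 [array([503.6, -74.5]), array([11.8, 49.9]), np.float64(71.1)]
```

>>> carry_out([
  [[3,0,0],0],
  [[4,0,0],0],
  [[4,0,0],0],
  [[4,0,0],0],
  [[4,0,0],0],
  [[4,0,0],0],
  [[0,0,0],0],
  [[0,0,0],0],
])

```text
clock: 55.15
position: [0.6102, 0.2309, 0.0214]
orientation: [2.56, 1.821, 0.002]
contact_force: [-2.4, -3.0, 14.0]
gripper_width: 0.005
```

```bash
python3 - <<'E'
from h import *
plan([(rail(70,0,20.5),-19.1)],[1])
p,d=optics.snapshot("top"); print(jaw(p))
for k,(r,q) in railfit(d).items(): print(k,len(q),[np.round(a,1) for a in r]) if k=="tab" else 0
E
```

```text
t 55.15 pos [610.2 230.9  21.4] yaw -19.14 F [-2.4 -3.  14. ] w 0.005
-> [602.4 211.   20.5] yaw -19.1 max 21.5
   [-21.4, -0.8, 0.9] -0.001
[(190, -19.66, 1.0), (205, -19.6, 1.5), (220, -19.22, 1.5), (235, -20.03, 1.0), (250, -19.79, 0.5), (265, -19.43, 3.5), (280, -19.79, 6.0), (295, -19.74, 4.5), (310, -19.43, 5.5)]
tab 96 [array([503.5, -74.5]), array([11.9, 49.6]), np.float64(71.1)]
```

>>> carry_out([
  [[0,0,-5],0],
  [[-11,0,0],0],
  [[-11,0,0],0],
  [[0,0,5.2],0],
  [[0,0,0],0],
  [[3,0,0],0],
  [[3,0,0],0],
  [[4,0,0],0],
])

```text
clock: 56.0
position: [0.6059, 0.2187, 0.0216]
orientation: [2.561, 1.82, -0.0]
contact_force: [-7.8, -5.3, 22.7]
gripper_width: 0.008
```

>>> carry_out([
  [[4,0,0],0],
  [[4,0,0],0],
  [[0,0,0],0],
  [[0,0,0],0],
  [[0,0,-10],0],
  [[0,0,-30],0],
  [[0,0,-40],0],
  [[0,0,0],0],
])

```text
clock: 56.8
position: [0.611, 0.2286, 0.1049]
orientation: [2.559, 1.821, 0.011]
contact_force: [0.5, -1.4, 0.6]
gripper_width: 0.001
```

```bash
python3 - <<'E'
from h import *
p,d=optics.snapshot("top"); print(jaw(p)); cv2.imwrite("pics/top32.png",p[:,:,::-1]); np.save("top32.npy",d)
crop(p[:,:,::-1],180,185,350,295,4.7,"pics/t32c.png")
s,ds=optics.snapshot("scene");crop(s[:,:,::-1],290,170,490,270,4,"pics/s32c.png")
for k,(r,q) in railfit(d).items(): print(k,len(q),[np.round(a,1) for a in r]) if k=="tab" else 0
plan([(rail(372,-40,80),70.9)],[1])
# stop block
u,v=340,198
C=cloud("top",d)*1000; print(C[196:201,336:346,2].round(), C[198,340])
E
```

```text
[(190, -19.92, 1.5), (205, -19.73, 1.5), (220, -19.19, 0.5), (235, -19.91, 1.0), (250, -20.27, 0.0), (265, -19.61, 0.5), (280, -20.17, 1.0), (295, -20.27, 3.5), (310, -19.53, 5.5)]
tab 94 [array([503.6, -74.4]), array([11.8, 49.9]), np.float64(70.9)]
t 56.9 pos [608.5 228.3 100.5] yaw -19.08 F [-0.6 -0.1 -0.5] w 0.005
-> [465.8 -61.3  80. ] yaw 70.9 max 323.6
   [-320.4, -40.2, 20.5] -1.57
[[ 4.700e+01  4.400e+01  4.300e+01  4.600e+01  4.600e+01  4.100e+01
   7.000e+00  3.000e+00  5.000e+00  3.000e+00]
 [ 4.400e+01  4.300e+01  4.400e+01  4.000e+01  3.800e+01  3.900e+01
   1.000e+00  3.000e+00 -0.000e+00  4.000e+00]
 [ 3.300e+01  3.300e+01  3.700e+01  3.500e+01  3.200e+01  2.400e+01
   3.000e+00  0.000e+00  1.000e+00  3.000e+00]
 [ 2.500e+01  2.200e+01  2.000e+01  2.200e+01  1.800e+01  1.600e+01
   1.265e+03  2.000e+00  5.000e+00  0.000e+00]
 [ 1.400e+01  1.500e+01  9.000e+00  1.100e+01  1.000e+01  6.000e+00
   2.000e+00  3.000e+00  5.000e+00  2.000e+00]] [699.76026601 -93.24082714  32.32056849]
```

View pics/s32c.png

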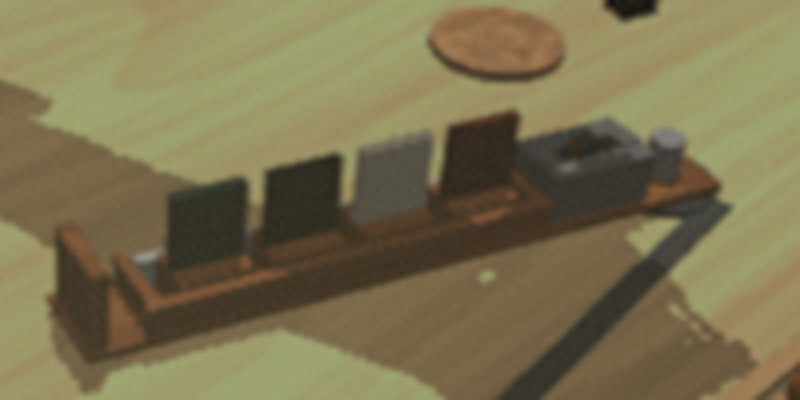

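View pics/t32c.png

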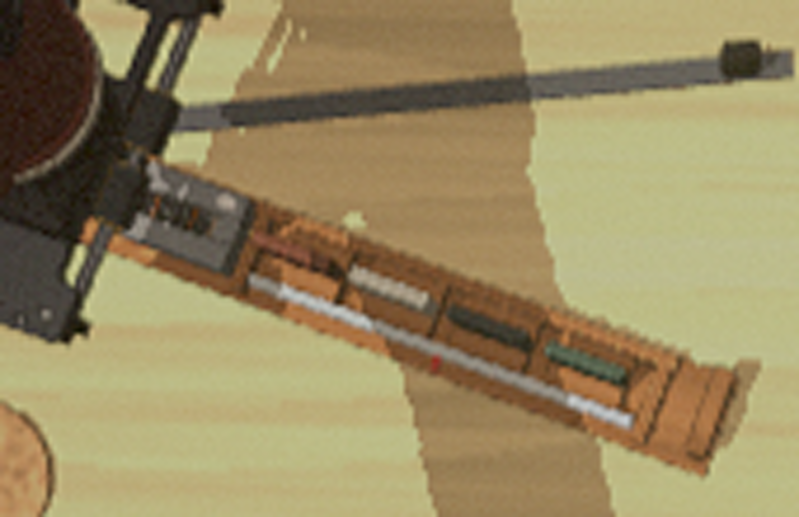

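```bash
python3 - <<'E'
from h import *
d=np.load("top32.npy"); C=cloud("top",d)*1000; z=C[...,2]
m=(z>36)&(z<50); m[:190]=0;m[205:]=0;m[:,:330]=0;m[:,350:]=0
p=C[m]; print(len(p),cv2.minAreaRect(p[:,:2].astype(np.float32)),np.median(p[:,2]))
m=(z>5)&(z<50); m[:190]=0;m[206:]=0;m[:,:330]=0;m[:,343:]=0
p=C[m]; r=cv2.minAreaRect(p[:,:2].astype(np.float32)); print(len(p),r)
# home angle: stop front-face; solve rail angle so that stop front edge is at rail y=29
for th in np.radians([-88,-87,-86,-85,-84,-83,-82]):
    u=np.array([np.cos(th),np.sin(th)]); v=np.array([-u[1],u[0]]); q=cv2.boxPoints(r)-P0
    print(np.degrees(th).round(1),[(round(float(a@u),1),round(float(a@v),1)) for a in q])
plan([(rail(372,-70,100),-19.1),(rail(372,-70,1),-19.1),(rail(372,-40,1),-19.1)],[9,4,1])
E
```

```text
43 ((704.6843872070312, -85.18744659423828), (12.717987060546875, 20.82121467590332), 1.7759795188903809) 43.593553481976805
73 ((707.2227783203125, -85.45142364501953), (19.332075119018555, 26.715890884399414), 1.340614914894104)
-88.0 [(351.7, 59.7), (378.4, 59.4), (378.7, 78.7), (351.9, 79.0)]
-87.0 [(352.7, 53.6), (379.4, 52.8), (380.0, 72.1), (353.3, 72.9)]
-86.0 [(353.6, 47.4), (380.3, 46.2), (381.2, 65.5), (354.5, 66.7)]
-85.0 [(354.4, 41.2), (381.0, 39.5), (382.3, 58.8), (355.6, 60.5)]
-84.0 [(355.0, 35.0), (381.7, 32.9), (383.2, 52.1), (356.6, 54.3)]
-83.0 [(355.6, 28.8), (382.2, 26.2), (384.1, 45.4), (357.5, 48.1)]
-82.0 [(356.0, 22.6), (382.6, 19.5), (384.8, 38.7), (358.3, 41.8)]
t 56.9 pos [608.5 228.3 100.5] yaw -19.08 F [-0.6 -0.1 -0.5] w 0.005
-> [437.4 -51.5 100. ] yaw -19.1 max 36.4
   [-35.6, -7.8, 0.1] 0.0
   [-35.6, -7.8, 0.1] 0.0
   [-35.6, -7.8, 0.1] 0.0
   [-35.6, -7.8, 0.1] 0.0
   [-35.6, -7.8, 0.1] 0.0
   [-35.6, -7.8, 0.1] 0.0
   [-35.6, -7.8, 0.1] 0.0
   [-35.6, -7.8, 0.1] 0.0
   [-35.6, -7.8, 0.1] 0.0
-> [437.4 -51.5   1. ] yaw -19.1 max 24.8
   [0.0, 0.0, 24.8] -0.0
   [0.0, 0.0, 24.8] -0.0
   [0.0, 0.0, 24.8] -0.0
   [0.0, 0.0, 24.8] -0.0
-> [465.8 -61.3   1. ] yaw -19.1 max 30.0
   [0.0, 30.0, -0.0] -0.0
```

>>> carry_out([
  [[-36,-8,0],0],
  [[-36,-8,0],0],
  [[-36,-8,0],0],
  [[-36,-8,0],0],
  [[-36,-8,0],0],
  [[-36,-8,0],0],
  [[-36,-8,0],0],
  [[-36,-8,0],0],
])

```text
clock: 57.7
position: [0.4516, -0.0241, 0.0986]
orientation: [-2.558, -1.823, 0.003]
contact_force: [0.3, -1.0, 0.0]
gripper_width: 0.006
```

>>> carry_out([
  [[-32,-8,0],0],
  [[0,0,0],0],
  [[0,0,0],0],
  [[0,0,25],0],
  [[0,0,25],0],
  [[0,0,20],0],
  [[0,0,10],0],
  [[0,0,0],0],
])

```text
clock: 58.5
position: [0.4344, -0.0504, 0.0183]
orientation: [2.557, 1.824, -0.007]
contact_force: [0.5, -0.6, -0.2]
gripper_width: 0.003
```

```bash
python3 - <<'E'
from h import *
plan([(rail(372,-38,1),-19.1)],[1])
s,ds=optics.snapshot("scene"); crop(s[:,:,::-1],230,120,420,280,4,"pics/s33.png")
E
```

```text
t 58.5 pos [434.4 -50.4  18.3] yaw -19.0 F [ 0.5 -0.6 -0.2] w 0.003
-> [467.7 -62.    1. ] yaw -19.1 max 39.3
   [-0.1, 35.3, 17.3] 0.002
```

View pics/s33.png

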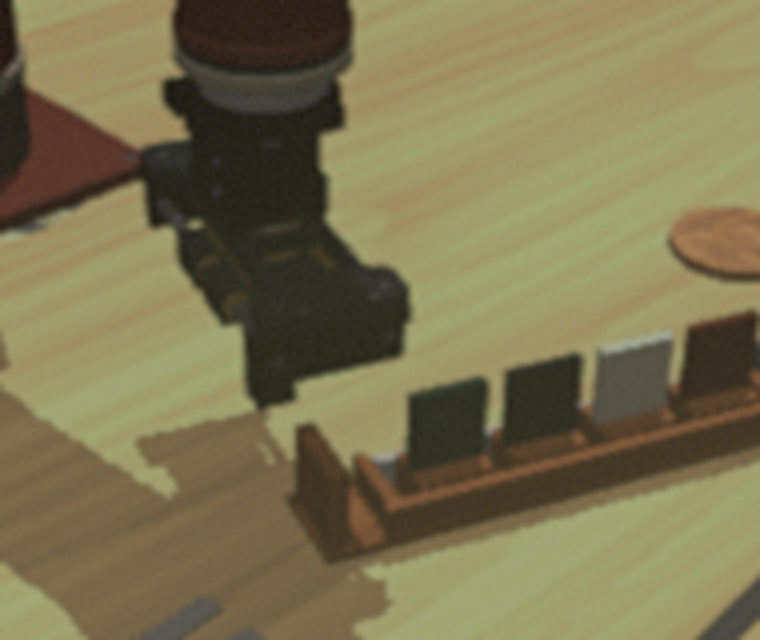

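>>> carry_out([
  [[0,0,10],0],
  [[0,0,4],0],
  [[0,12,0],0],
  [[0,12,0],0],
  [[0,9,0],0],
  [[0,3,0],0],
  [[0,2,0],0],
  [[0,1,0],0],
])

```text
clock: 59.35
position: [0.4721, -0.0635, 0.006]
orientation: [-2.559, -1.822, 0.0]
contact_force: [-1.8, -0.4, 2.0]
gripper_width: 0.004
```

```bash
python3 - <<'E'
from h import *
plan([(rail(372,-38,1),-19.1)],[1])
s,ds=optics.snapshot("scene"); crop(s[:,:,::-1],230,120,420,280,4,"pics/s34.png")
E
```

```text
t 59.35 pos [472.1 -63.5   6. ] yaw -19.08 F [-1.8 -0.4  2. ] w 0.004
-> [467.7 -62.    1. ] yaw -19.1 max 6.8
   [-0.0, -4.6, 5.0] 0.0
```

View pics/s34.png

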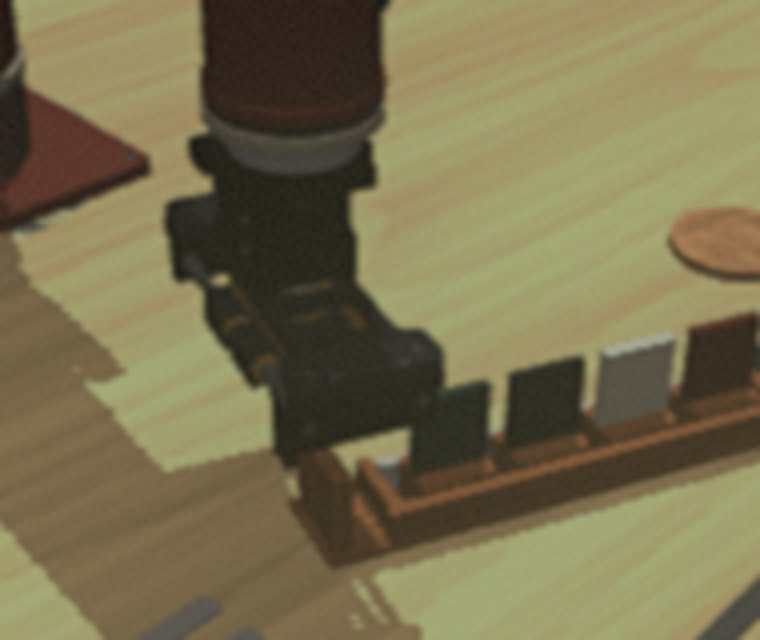

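>>> carry_out([
  [[-0.4,4,0],-0.011],
  [[-0.7,8,0],-0.0215],
  [[-0.7,8,0],-0.0215],
  [[-0.7,8,0],-0.0215],
  [[-0.7,8,0],-0.0215],
  [[-0.7,8,0],-0.0215],
  [[-0.7,8,0],-0.0215],
  [[-0.7,8,0],-0.0215],
])

```text
clock: 60.2
position: [0.529, -0.084, 0.0059]
orientation: [-2.401, -2.025, 0.0]
contact_force: [-1.0, 1.0, 1.2]
gripper_width: 0.001
```

```bash
cat >> h.py <<'E'
def railang(D):
    C=cloud("top",D)*1000; z=C[...,2]
    # housing top gives pivot side; wheel housing centre direction from pivot + tab if seen
    out=[]
    for nm,lo,hi,r0 in (("hous",41,47.5,60),("tab",55,68,372)):
        r=np.hypot(C[...,0]-P0[0],C[...,1]-P0[1])
        w=40 if nm=="hous" else 28
        m=((z>lo)&(z<hi)&(np.abs(r-r0)<w)&(C[...,1]<270)&(C[...,0]<690)).astype(np.uint8)
        k,l,st,_=cv2.connectedComponentsWithStats(m,connectivity=8)
        if k<2: print(nm,"none"); continue
        i=1+np.argmax(st[1:,4]); p=C[l==i]; c,(a,b),an=cv2.minAreaRect(p[:,:2].astype(np.float32))
        print(nm,len(p),np.round(c,1),round(a,1),round(b,1),"rect",round(an,1),"dir from pivot",np.degrees(np.arctan2(c[1]-P0[1],c[0]-P0[0])).round(2))
E
python3 - <<'E'
from h import *
s=manip.sense(); x=s["position"][:2]*1000-P0
print("contact dir",np.degrees(np.arctan2(x[1],x[0])).round(2),"r",np.hypot(*x).round(1),"->rail angle", (np.degrees(np.arctan2(x[1],x[0]))+np.degrees(np.arctan2(33.4,372))).round(2))
plan([],[])
p,d=optics.snapshot("top"); railang(d); cv2.imwrite("pics/top35.png",p[:,:,::-1])
s,ds=optics.snapshot("scene"); cv2.imwrite("pics/scene35.png",s[:,:,::-1])
E
```

```text
contact dir -104.93 r 373.7 ->rail angle -99.8
t 60.2 pos [529.  -84.    5.9] yaw -9.72 F [-1.   1.   1.2] w 0.001
hous 315 [615.4 217.8] 68.4 43.8 rect 81.0 dir from pivot -99.46
tab none
```

View pics/scene35.png

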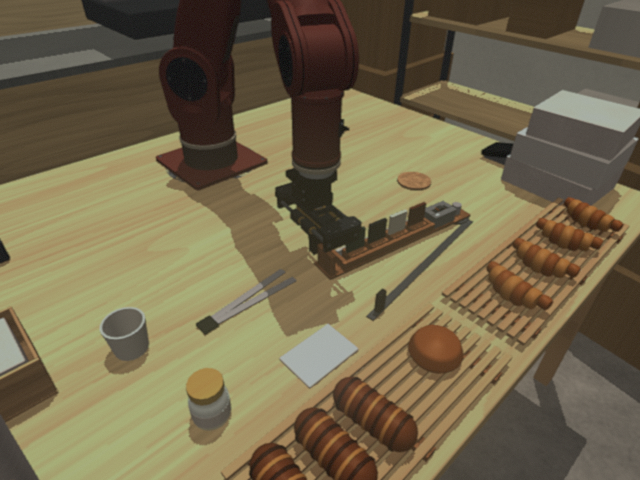

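>>> carry_out([
  [[-0.7,8,0],-0.0215],
  [[-0.7,8,0],-0.0215],
  [[-0.7,8,0],-0.0215],
  [[-0.7,8,0],-0.0215],
  [[-0.7,8,0],-0.0215],
  [[-0.7,8,0],-0.0215],
  [[-0.7,8,0],-0.0215],
  [[-0.7,8,0],-0.0215],
])

```text
clock: 61.1
position: [0.5926, -0.0959, 0.0059]
orientation: [-2.219, -2.224, -0.0]
contact_force: [-2.2, 1.9, 0.9]
gripper_width: 0.004
```

>>> carry_out([
  [[-0.4,5,0],-0.0135],
  [[-0.4,5,0],-0.0135],
  [[-0.3,4,0],-0.0108],
  [[-0.3,3,0],-0.008],
  [[-0.3,3,0],-0.008],
  [[-0.2,2,0],-0.0054],
  [[-0.2,2,0],-0.0054],
  [[0,0,0],0],
])

```text
clock: 61.9
position: [0.6162, -0.0975, 0.006]
orientation: [2.147, 2.292, 0.0]
contact_force: [-0.2, -0.8, -0.0]
gripper_width: 0.005
```

```bash
python3 - <<'E'
from h import *
plan([],[])
p,d=optics.snapshot("top"); railang(d); cv2.imwrite("pics/top36.png",p[:,:,::-1])
crop(p[:,:,::-1],180,175,370,305,4,"pics/t36c.png")
s,ds=optics.snapshot("scene"); crop(s[:,:,::-1],290,170,490,330,4,"pics/s36c.png")
E
```

```text
t 61.9 pos [616.2 -97.5   6. ] yaw 3.74 F [-0.2 -0.8 -0. ] w 0.005
hous 303 [629.4 216.7] 43.8 67.3 rect 5.4 dir from pivot -86.07
tab none
```

View pics/t36c.png

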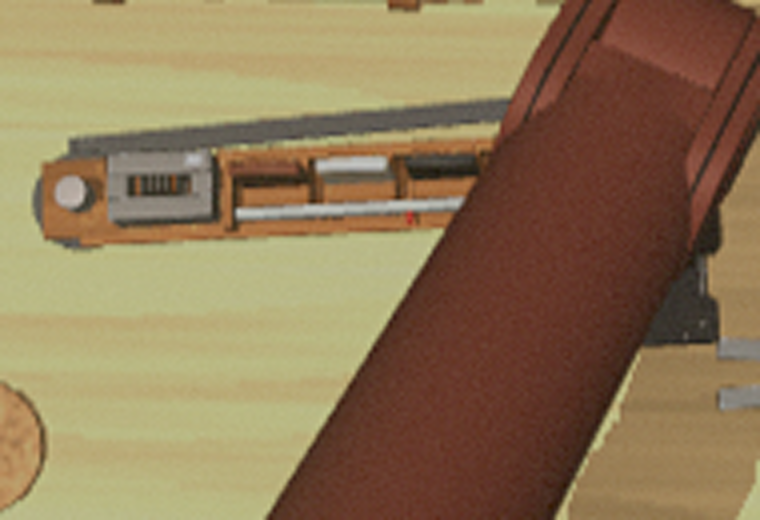

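View pics/s36c.png

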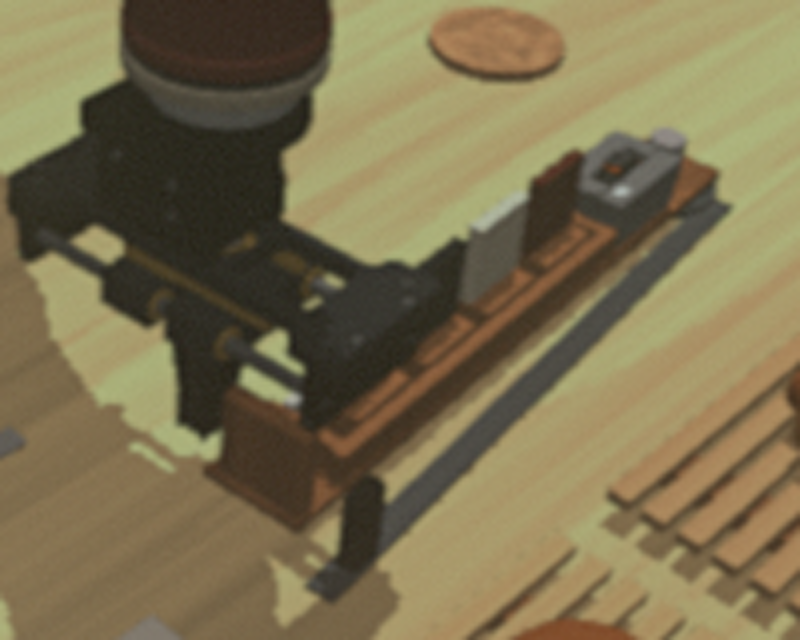

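>>> carry_out([
  [[-0.2,3,0],-0.008],
  [[-0.2,3,0],-0.008],
  [[-0.2,2,0],-0.0054],
  [[-0.2,2,0],-0.0054],
  [[-0.1,2,0],-0.0054],
  [[-0.1,1,0],-0.003],
  [[0,1,0],0],
  [[0,0,0],0],
])

```text
clock: 62.8
position: [0.6301, -0.0973, 0.0059]
orientation: [2.107, 2.33, -0.0]
contact_force: [-0.3, -0.5, 0.3]
gripper_width: 0.006
```

```bash
python3 - <<'E'
from h import *
plan([],[])
p,d=optics.snapshot("top"); railang(d)
s,ds=optics.snapshot("scene"); crop(s[:,:,::-1],290,220,430,330,5,"pics/s37c.png")
E
```

```text
t 62.8 pos [630.1 -97.3   5.9] yaw 5.74 F [-0.3 -0.5  0.3] w 0.006
hous 313 [632.  216.6] 43.8 67.8 rect 6.2 dir from pivot -83.67
tab none
```

View pics/s37c.png

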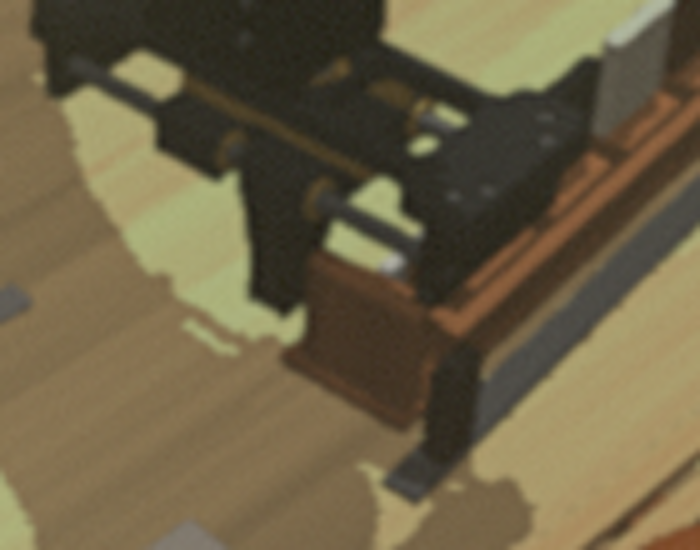

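>>> carry_out([
  [[0,1,0],0],
  [[0,1,0],0],
  [[0,1,0],0],
  [[0,1,0],0],
  [[0,0,0],0],
  [[0,0,0],0],
  [[0,0,0],0],
  [[0,0,0],0],
])

```text
clock: 63.7
position: [0.6327, -0.097, 0.0058]
orientation: [-2.106, -2.328, 0.002]
contact_force: [-8.1, 0.1, 4.6]
gripper_width: 0.005
```

```bash
python3 - <<'E'
from h import *
plan([],[])
p,d=optics.snapshot("top"); railang(d)
E
```

```text
t 63.7 pos [632.7 -97.    5.8] yaw 5.72 F [-8.1  0.1  4.6] w 0.005
hous 321 [632.1 216.8] 45.0 66.0 rect 4.5 dir from pivot -83.58
tab none
```

>>> carry_out([
  [[0,0.7,0],0],
  [[0,0,0],0],
  [[0,-3,0],0],
  [[0,-15,0],0],
  [[0,-20,0],0],
  [[0,-20,-10],0],
  [[0,-10,-30],0],
  [[0,0,-40],0],
])

```text
clock: 64.55
position: [0.5648, -0.1034, 0.0855]
orientation: [-2.106, -2.327, 0.003]
contact_force: [1.2, 0.6, 1.1]
gripper_width: 0.007
```

>>> carry_out([
  [[0,0,-40],0],
  [[-20,-40,-10],0],
  [[-35,-20,0],0],
  [[-40,0,0],0],
  [[-40,0,0],0],
  [[-40,0,0],0],
  [[0,0,0],0],
  [[0,0,0],0],
])

```text
clock: 65.35
position: [0.5247, -0.2848, 0.1359]
orientation: [2.11, 2.327, -0.0]
contact_force: [0.1, 0.8, 0.1]
gripper_width: 0.005
```

```bash
python3 - <<'E'
from h import *
plan([],[])
p,d=optics.snapshot("top"); railang(d); cv2.imwrite("pics/top38.png",p[:,:,::-1]); np.save("top38.npy",d)
crop(p[:,:,::-1],180,165,380,295,4,"pics/t38c.png")
s,ds=optics.snapshot("scene"); cv2.imwrite("pics/scene38.png",s[:,:,::-1]); crop(s[:,:,::-1],330,170,490,320,4,"pics/s38c.png")
E
```

```text
t 65.35 pos [ 524.7 -284.8  135.9] yaw 5.62 F [0.1 0.8 0.1] w 0.005
hous 330 [632.3 217. ] 43.8 68.4 rect 6.5 dir from pivot -83.36
tab 81 [667.7 -92.2] 44.9 11.5 rect 7.5 dir from pivot -83.45
```

View pics/t38c.png

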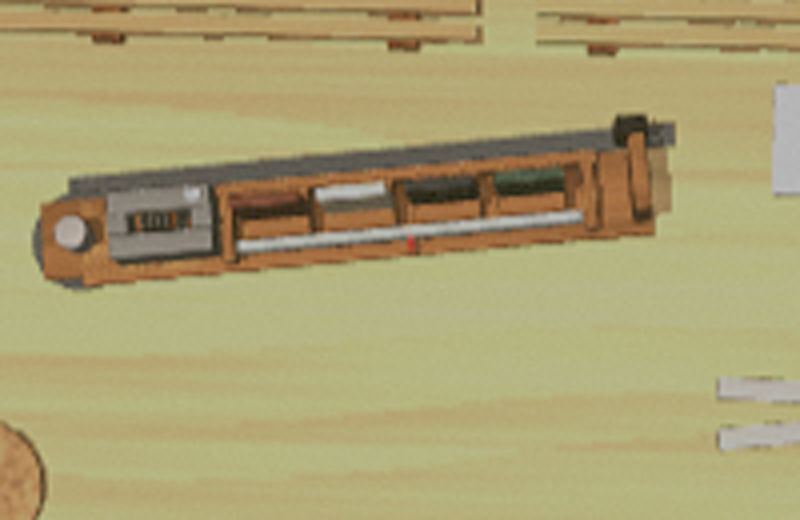

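View pics/s38c.png

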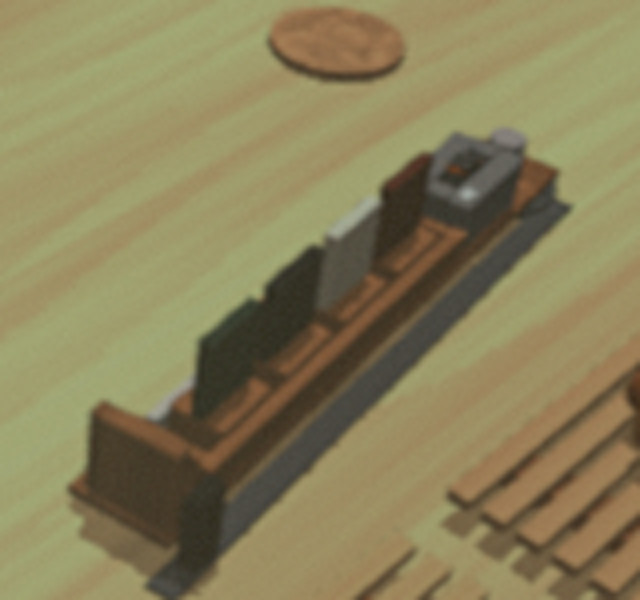

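View pics/scene38.png

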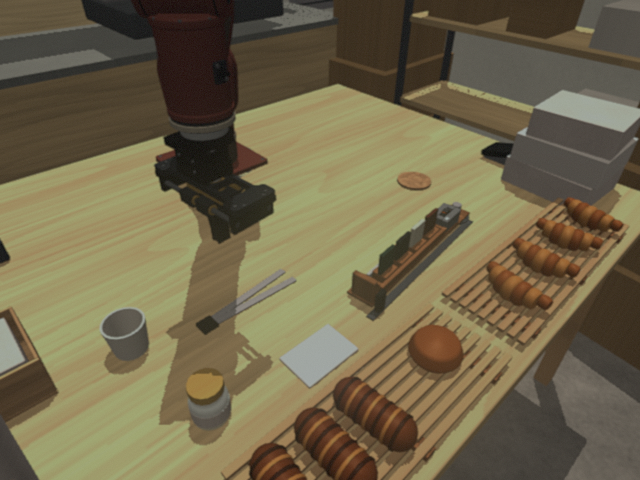

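```bash
python3 - <<'E'
import h; from h import *
h.TH=np.radians(-83.42)
p=cv2.imread("pics/top38.png")[:,:,::-1].copy(); print(jaw(p))
C=cloud("top",np.load("top38.npy"))*1000; z=C[...,2]
u=np.array([np.cos(h.TH),np.sin(h.TH)]); v=np.array([-u[1],u[0]])
X=(C[...,:2]-P0)@u; Y=(C[...,:2]-P0)@v
for x in (135,190,246,300):
    m=(abs(X-x)<28)&(abs(Y)<30); a=m&(z>70)&(z<86); b=m&(z>31.5)&(z<36)&(Y>-17)&(Y<-5)
    print(x,"panel top z",np.median(z[a]).round(1),"y",Y[a].mean().round(1),"x",X[a].mean().round(1),"foot z",np.median(z[b]).round(1),"foot y range",np.percentile(Y[m&(z>32)&(z<36)],[2,98]).round(1))
a=cv2.imread("pics/top0.png").astype(int); b=p[:,:,::-1].astype(int); D=np.abs(a-b).max(2)
for n,(x0,y0,x1,y1) in dict(cup=(466,268,498,300),jam=(452,195,482,224),scraper=(370,182,418,218),coaster=(154,268,194,306)).items(): print(n,(D[y0:y1,x0:x1]>40).mean().round(3))
E
```

```text
[(190, -20.12, 6.5), (205, -19.71, 6.5), (220, -18.32, 2.5), (235, -19.56, 6.5), (250, -19.69, 6.0), (265, -19.34, 6.5), (280, -19.09, 7.0), (295, -19.41, 6.5), (310, -19.2, 6.5)]
135 panel top z 79.5 y -0.5 x 134.4 foot z 33.5 foot y range [-20.7  22.9]
190 panel top z 78.6 y -0.0 x 189.5 foot z 33.7 foot y range [-20.9  23.1]
246 panel top z 79.2 y 0.2 x 245.5 foot z 33.7 foot y range [-17.8  23. ]
300 panel top z 79.0 y 0.6 x 301.9 foot z 33.0 foot y range [-20.4  23. ]
cup 0.307
jam 0.795
scraper 0.025
coaster 0.0
```

```bash
python3 - <<'E'
from h import *
a=cv2.imread("pics/scene0.png").astype(int); b=cv2.imread("pics/scene38.png").astype(int); D=np.abs(a-b).max(2)
for n,(x0,y0,x1,y1) in dict(cup=(100,306,150,360),jam=(185,368,232,428),tongs=(196,268,300,334),scraper=(278,324,360,386)).items(): print(n,(D[y0:y1,x0:x1]>40).mean().round(3))
from rig import order
print(order.job_done())
E
```

```text
cup 0.0
jam 0.185
tongs 0.445
scraper 0.0
the job is handed in; nothing more can be done
None
```

I set up the tags in the order asked and handed the job in, at about 65 s on the robot's clock.

- **Opening:** I rolled the wheel until the jaw stopped moving. The channel floor then measured 36.9 mm wide, against 37.5 mm when fully open.
- **Tags:** All four were present. They stand in the channel from the pivot end as tag3, tag2, tag0 and tag1. Panel tops are at about z = 79–80 mm, as expected for feet on the floor.
- **Clamping:** I rolled the wheel back until the jaw met the feet. An extra stroke did not move it further, and it is in the same place now.
- **Rail:** I pushed the tab until about 8 N built up against the stop, then backed off. The rail has turned about 25.7° from where it started and touches the stop in both views.

**Checks that disagreed or were unclear**
- **Tool height:** The fingertips were about 29 mm higher than the reported tool position. Depth images and the first touch on the wheel both showed this, and I corrected for it.
- **Wheel force:** A few wheel strokes pressed harder than the suggested 3–10 N, up to about 23 N.
- **Seating tag2:** I pressed it onto the floor with about 18 N while lowering it.
- **Things left alone:** The last comparison showed no change for the cup, scraper or coaster.
    - In the scene view it flagged part of the jam's area (19%) and the tongs' area (45%). In the final picture both look where they were. I think the arm's shadow and the removed tags caused the flags, but I did not measure their positions before handing in.
    - In the top view the arm probably hid the cup and jam, so that comparison was no use for them.

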